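Lock the riser block on the shock service stand with a hitch pin

TASK

On the suspension bench, press the red riser block down over the square post of the tilted stand until it sits fully home on the two brass studs. Then push the red-handled hitch pin all the way through the cross hole of the post, with its brass loop uppermost, and swing the loop over the end of the post until it snaps fully down. Let go, and leave the plain pin, the fluid bottle, the red collar and the shock absorber where they are.

Things in the scene. Friction and masses are not known exactly. Their poses are not given: they have to be found in the camera images.
- block_center (a point): Loose riser block, red anodised aluminium, 0.26 kg, 48 (x) x 70 (y) x 40 (z) mm, starting flat on the bench; this point is its centre, 20 mm above its underside. z is its up side. Down the middle runs a square 24 mm bore, and on either side of it, at y = +-24 mm, a round 11.5 mm socket; all go right through, so it fits either way round (half turn about z).
- post: Seat and post of the stand. Origin: centre of the seat, where the middle of the block's underside must come. z: along the post, 30 degrees off vertical, leaning to the robot; x: level, along the cross hole; y: down the slope. Steel post 18 x 18 mm, to z = 60 mm. Two brass studs, 9 mm thick, 10 mm tall, tapered ends, at y = +-24 mm, x = 0. The seat is 42 (x) x 68 (y) mm.
- stand: Fixed black service stand; origin under the centre of its base (130 x 130 mm) on the bench, z up, -x roughly towards the robot. On it a black plate 120 mm wide and 112 mm up the slope, tilted 30 degrees, facing -x; the seat stands 20 mm above this plate.
- post_hole (a point): Centre of the post's cross hole, 48.5 mm above the seat, same axes as the post. The hole is square, 10 mm wide, runs right through along x and may be entered from either side. With the block home, the block's top is 8.5 mm below this axis; with the block too high the hole is covered.
- pin_grip (a point): Hitch pin, loose, 0.1 kg: centre of its red handle (32 mm in x, 14 x 14 mm across); grip it across y. x: along the pin to its tip; y: the loop's hinge line; z: the side the loop stands on (up at the start). From here along +x: handle to 16 mm, steel head (14 x 14) to the shoulder at 32 mm, 8 mm round shaft to 62 mm, the last 7 mm tapered to 3.6 mm. Loop hinge at 24 mm.
- pin_mid (a point): The point on the pin's axis that comes to the centre of the cross hole when the pin is fully in (shoulder against the post): 41 mm ahead of the handle's centre, 9 mm ahead of the shoulder. Same axes as the handle point.
- loop_bar (a point): Middle of the cross bar of the hitch pin's brass wire loop, wire 4 mm thick. The loop is a U, 38 mm between the middles of its two arms (34 mm clear), and its cross bar lies 43 mm from the hinge line. Open it leans forward, 75 degrees above the shaft; fully closed it lies along the shaft with its bar just beyond the tip, so the post stands inside it.
- loop (a joint): Angle of the loop, rad: 0 open (75 degrees above the shaft), 1.31 fully closed. An over-centre spring holds it at either end: it takes about 1 N at the bar and, once past about 0.5, snaps shut by itself if nothing is in its way. To close, push the bar from behind, forward (towards the tip) and down along its arc; pushed forward only, low down, it jams by friction.
- tray: Fixed black tray on the bench, 140 (x) x 112 (y) x 6 mm; origin under its centre, z up. Two grey pin rests 70 mm apart in x hold the hitch pin and the plain pin, both pointing to the tray's +y, axes 32 mm above the bench; the rail under each head is 12 mm wide with its top 25 mm above the bench, and guide cheeks up to 35 mm high stand on both sides of the shaft, 12 to 22 mm ahead of the shoulder.
- plain_center (a point): Bystander: plain pin without a loop, the same size as the hitch pin, with a dark steel head, in the other rest of the tray; this point is the centre of its head.
- fluid_center (a point): Bystander: black bottle of suspension fluid with a yellow cap, 58 mm in diameter, 170 mm tall, beside the stand; this point is on its axis at half height. It crowds one side of the post, its wall about 115 to 135 mm from the post's axis; both sides can be used with care.
- collar_center (a point): Bystander: low red collar (ring), 60 mm outside diameter, 28 mm tall, on the other side of the stand; this point is its centre.
- shock_center (a point): Bystander: silver shock absorber lying on the bench behind the stand, about 220 mm long (along its y) and 44 mm tall; this point is the middle of its body.
Mind the look-alikes: they are no part of the job. What is shaped like the part that bears block_center but purple is not meant.

How it is judged:
By the outcome, as a careful person would: the job done as asked, in the order asked, and still so for the second after the job is handed in, with the robot touching nothing.
It also fails if it takes over 70 s, if anything falls off the work surface, if the arm or the gripper's body presses on something with over 40 N, if the wrist force passes 120 N, or if a joint passes its speed limit or range.

ROBOT

A 7-joint arm with a two-finger parallel gripper is mounted at the origin on the work surface. World frame = base frame: x ahead of the robot, y to its left, z up, the work surface at z = 0. Lengths are in m, angles in degrees, forces in N, time in s.
With the tool pointing down it reaches from about 0.425 to 0.875 m from the base axis. Payload 4.7 kg.
Tool frame: the origin (TCP) lies on the mounting face of the last link; the fingertips stand tcp_to_tips ahead of it and the grasp point (between the pads) lies 164 mm ahead of it (tcp_to_tips is the distance from the TCP to the fingertips, in m); z points along the fingers, y is the line along which they close (so a half turn about z gives the same grasp; the last joint's range is limited). The gripper opens to 87 mm and grips with 3 to 60 N. Pads are 19 mm wide; open, the fingers measure 117 mm over their backs; the gripper's body (75 mm by 190 mm) begins 51 mm behind the grasp point.
Start: joints at [-70.353, 18.392, -4.016, 83.108, 1.295, 78.541, -3.26], TCP at [0.21, 0.615, 0.405] pointing down, gripper open.
Joint ranges: [-163.93, 163.93], [-17.29, 119.83], [-79.2, 71.16], [3.27, 140.29], [-89.18, 269.18], [5.43, 117.66], [-154.24, 154.24]. Speed limits (degrees/s): [147.25, 147.25, 180, 180, 180, 180, 180].

INTERFACE

Orientations are given as [roll, pitch, yaw] about the fixed x, y, z axes, in that order (R = Rz(yaw) Ry(pitch) Rx(roll)).
In Python, from cell import get_obs, read_camera, sign_off, tcp_to_tips gives the robot as it stands.
- The arm moves only by the tool drive_tool, never from a script. Its argument "rows" is one flat list of numbers, 7 for each row, row after row: the shift along the tool's x, y, z in m, then the turn, a rotation vector about the tool's x, y, z in rad, then the gripper command: -1 is shut, 1 is fully open, values between are in proportion. In form: [tx, ty, tz, rx, ry, rz, fingers, tx, ty, tz, rx, ry, rz, fingers, ...]. A call has 1 to 5 rows; each row shifts and turns the commanded pose from where the row before left it, along the tool's axes as they then stand; what a row does not reach is not made up. A row lasts 1/8 s, in which the tool goes at most 62.5 mm and 10.7 degrees, less where a joint would pass 70% of its speed; a pose out of reach is approached as far as the arm can. A call is refused whole if a number of a shift passes 0.0625 or a number of a turn 0.188, either way. A call with a gripper value outside its range is refused whole. The fingers move at their own pace and stop on an object; "grip_force" is the grip in N (left out, the last holds). Time passes only in rows, so rows that do not move let the fingers close. It gives the time, the measured TCP pose, the force, the opening and the grip force at its end, in the units of the state.
- get_obs(): the state, without advancing time (a new reading comes with each control period).
- read_camera(name): name is "side" or "top"; returns a dict with "color" (420x560x3 uint8, blue, green, red), "fov_y" (degrees; the focal length in pixels is half the picture's height over the tangent of half this angle, whatever the lens; pixels are square), "cx", "cy" (the principal point, pixels), "cam_to_world" (4x4, takes a point from camera to world coordinates). Camera axes: x right, y up, looking along -z (the intrinsics and any distortion apply to the point x, -y, -z); pixel columns grow to the right and rows downward; lengths in m; the calibration is good to about 2 mm. A picture is of the moment at which its call begins. There is no depth.
- sign_off(): hands the job in; it is judged then, once.
The state is a dict: "time_s": time; "qpos": joint angles; "joint_velocities": joint speeds; "effort": joint torques, N m; "tool_pos": TCP position; "tool_rot": TCP orientation; "force": force on the tool from outside, world axes, zero at the start; "wrist_torque": the same for the moment, N m; "grip_width": finger opening in m; "grasp_force": force on a finger pad.
Only numpy, scipy, OpenCV 4.12 (cv2) and the standard library are available. Lean on these libraries where they do the work, as an engineer would, in place of code of your own. Each camera call takes 0.05 s, during which the arm holds its last target. There are 200 camera calls.

## Working session

There is one attempt and no reset: what is moved stays moved. The work goes in short steps, Python scripts to look and compute and a tool call to move; the robot and the scene stay as the last step left them, time stands still between calls to the robot, and variables do not carry over. Pictures are saved under pics/ and viewed, at most 10 in all, crops included, and the job is handed in when it is done.

Besides the shell and the picture viewer there is one more tool, called by a JSON object that holds its "op" and its "data". drive_tool: Moves the arm, as the interface text tells. Its arguments: {"type":"object","properties":{"rows":{"type":"array","items":{"type":"number"}},"grip_force":{"type":"number"}},"required":["rows"]}

```bash
ls; mkdir -p pics; python3 - <<'E'
from cell import *
import cv2,numpy as np
print(get_obs(),tcp_to_tips)
for n in("top","side"):
    d=read_camera(n);cv2.imwrite(f"pics/{n}0.png",d["color"]);print(n,{k:v for k,v in d.items() if k!="color"})
E
```

```text
pics
{'time_s': 0.0, 'qpos': array([-70.35280416,  18.44039679,  -4.01448247,  83.17419753,
         1.29581587,  78.54036871,  -3.26102832]), 'joint_velocities': array([-0.00803774, -0.01023061, -0.11135447,  0.04296697,  0.06028152,
        0.04865342, -0.04337267]), 'effort': array([-8.14252562e-04, -4.91283739e+01, -4.04363852e-01, -3.12530279e+01,
       -6.39329106e-02,  4.37381922e-02,  1.74016427e-04]), 'tool_pos': array([0.20987452, 0.61497648, 0.40365205]), 'tool_rot': array([-1.79890320e+02,  6.81548936e-03,  1.61160684e+02]), 'force': array([0.17242308, 0.1860392 , 0.75378664]), 'wrist_torque': array([-0.01897659,  0.00805487,  0.02350201]), 'grasp_force': 0.0, 'grip_width': 0.08687171821876886} 0.1822
top {'fov_y': 42.4937731908468, 'cx': 282.3267192830339, 'cy': 213.90351185261395, 'cam_to_world': array([[-0.01813655,  0.99467071, -0.10149506,  0.47093217],
       [-0.99982985, -0.01838459, -0.00150889, -0.04220427],
       [-0.0033668 ,  0.10145042,  0.9948349 ,  1.46633693],
       [ 0.        ,  0.        ,  0.        ,  1.        ]])}
side {'fov_y': 56.44399774814938, 'cx': 278.7395990619471, 'cy': 209.61344576632115, 'cam_to_world': array([[ 0.80095513,  0.41580829, -0.43078342,  0.18226144],
       [-0.59870812,  0.55093825, -0.58139112, -0.59504335],
       [-0.00441218,  0.72358173,  0.69022461,  0.73574555],
       [ 0.        ,  0.        ,  0.        ,  1.        ]])}
```

View pics/top0.png

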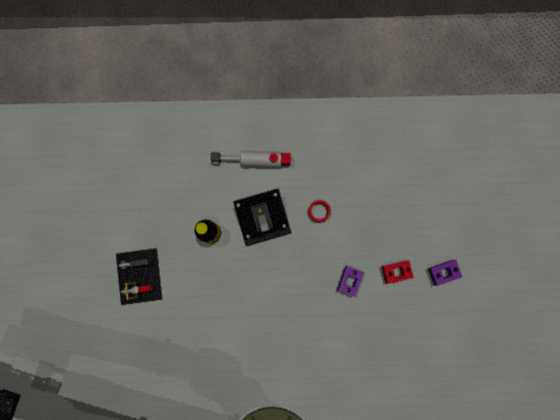

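View pics/side0.png

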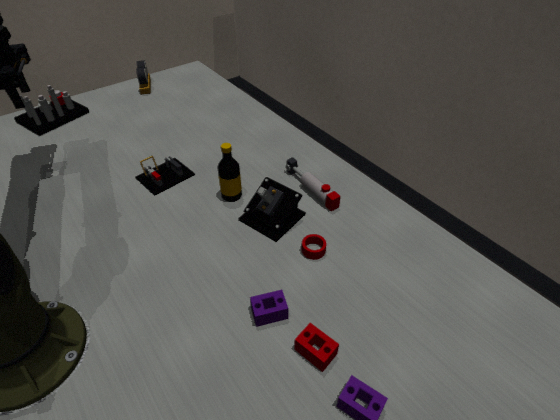

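```bash
cat > h.py <<'E'
import numpy as np,cv2
from cell import *
class Cam:
    def __init__(s,n,img=None):
        d=read_camera(n);s.im=d["color"];s.T=np.array(d["cam_to_world"]);s.cx,s.cy=d["cx"],d["cy"]
        s.f=s.im.shape[0]/2/np.tan(np.radians(d["fov_y"])/2)
    def ray(s,u,v):
        r=s.T[:3,:3]@np.array([(u-s.cx)/s.f,-(v-s.cy)/s.f,-1.]);return s.T[:3,3],r/np.linalg.norm(r)
    def plane(s,u,v,z):
        o,r=s.ray(u,v);return o+r*(z-o[2])/r[2]
    def proj(s,p):
        q=s.T[:3,:3].T@(np.asarray(p)-s.T[:3,3]);return np.array([s.cx+s.f*q[0]/-q[2],s.cy-s.f*q[1]/-q[2]])
def tri(*cr):
    A=np.zeros((3,3));b=np.zeros(3)
    for c,(u,v) in cr:
        o,r=c.ray(u,v);P=np.eye(3)-np.outer(r,r);A+=P;b+=P@o
    p=np.linalg.solve(A,b);return p,[np.round(c.proj(p)-np.array(uv),2) for c,uv in cr]
def red(im):
    h=cv2.cvtColor(im,cv2.COLOR_BGR2HSV);return (((h[...,0]<8)|(h[...,0]>172))&(h[...,1]>150)&(h[...,2]>60)).astype(np.uint8)
def blobs(m,amin=8):
    n,l,s,c=cv2.connectedComponentsWithStats(m);return [(s[i,4],*np.round(c[i],2),*s[i,:4]) for i in range(1,n) if s[i,4]>=amin]
def crop(im,u,v,w,h,k):
    return cv2.resize(im[v:v+h,u:u+w],None,fx=k,fy=k,interpolation=cv2.INTER_CUBIC)
E
python3 - <<'E'
from h import *
t=Cam("top");s=Cam("side")
a=np.hstack([crop(t.im,228,182,66,66,6),crop(t.im,110,245,66,66,6)]) 
b=np.hstack([crop(s.im,236,172,72,70,5),crop(s.im,130,148,70,70,5)])
b=cv2.resize(b,(792,0) if 0 else (792,int(b.shape[0]*792/b.shape[1])))
m=np.vstack([a,b]);m=cv2.resize(m,(600,int(m.shape[0]*600/m.shape[1])));cv2.imwrite("pics/c1.png",cv2.convertScaleAbs(m[:600] if m.shape[0]<=600 else cv2.resize(m,(600,600)),alpha=1.6));print(m.shape)
for c in(t,s):
    for x in blobs(red(c.im)):print(x)
    # white screws
    print()
E
```

```text
(595, 600, 3)
(np.int32(57), np.float64(273.35), np.float64(157.07), np.int32(270), np.int32(153), np.int32(8), np.int32(9))
(np.int32(107), np.float64(285.37), np.float64(157.96), np.int32(281), np.int32(153), np.int32(10), np.int32(11))
(np.int32(168), np.float64(319.01), np.float64(210.54), np.int32(308), np.int32(200), np.int32(23), np.int32(22))
(np.int32(386), np.float64(397.71), np.float64(271.45), np.int32(383), np.int32(261), np.int32(30), np.int32(22))
(np.int32(70), np.float64(143.99), np.float64(288.26), np.int32(138), np.int32(285), np.int32(13), np.int32(7))

(np.int32(13), np.float64(60.15), np.float64(95.15), np.int32(57), np.int32(92), np.int32(6), np.int32(6))
(np.int32(33), np.float64(155.36), np.float64(173.97), np.int32(151), np.int32(171), np.int32(9), np.int32(7))
(np.int32(40), np.float64(325.5), np.float64(186.7), np.int32(322), np.int32(184), np.int32(8), np.int32(6))
(np.int32(73), np.float64(333.0), np.float64(195.25), np.int32(327), np.int32(191), np.int32(13), np.int32(9))
(np.int32(172), np.float64(313.44), np.float64(242.92), np.int32(302), np.int32(234), np.int32(24), np.int32(19))
(np.int32(685), np.float64(316.73), np.float64(342.28), np.int32(295), np.int32(323), np.int32(44), np.int32(40))
```

View pics/c1.png

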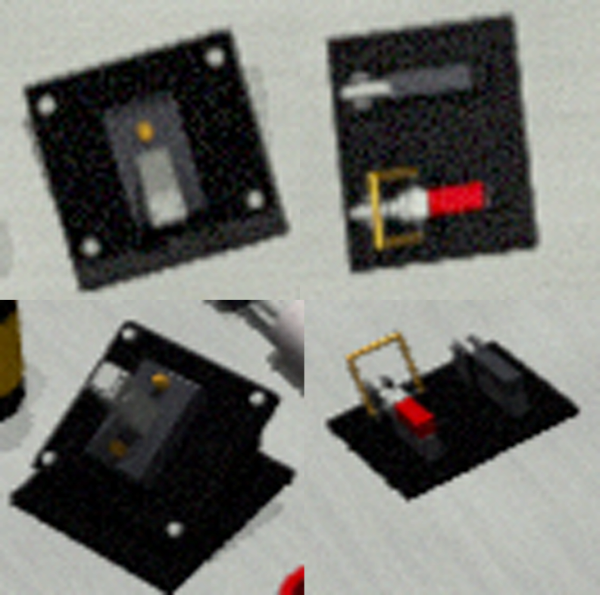

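```bash
python3 - <<'E'
from h import *
t=Cam("top");s=Cam("side")
np.set_printoptions(precision=4,suppress=True)
# screws: bright in dark surround
def screws(c,box):
    u,v,w,h=box;k=8
    g=cv2.cvtColor(crop(c.im,u,v,w,h,k),cv2.COLOR_BGR2GRAY)
    dark=cv2.morphologyEx((g<75).astype(np.uint8),cv2.MORPH_CLOSE,np.ones((41,41)))
    inn=cv2.erode(dark,np.ones((3,3)))
    m=((g>95)&(inn>0)).astype(np.uint8)
    return [(b[0],round((b[1]+.5)/k-.5+u,2),round((b[2]+.5)/k-.5+v,2)) for b in blobs(m,60)]
print("T",screws(t,(228,182,66,66)));print("S",screws(s,(236,172,72,70)))
for c,n,b in((t,"t",(375,252,50,42)),(s,"s",(285,312,64,64))):
    k=8;im=crop(c.im,*b,k);m=red(im);V=im[...,2]
    print(n,"V pct",np.percentile(V[m>0],[5,25,50,75,95]))
    th,_=cv2.threshold(V[m>0].reshape(-1,1),0,255,cv2.THRESH_OTSU)
    for mm,l in((m,"all"),(m*(V>th).astype(np.uint8),"bright")):
        cs,_=cv2.findContours(mm.astype(np.uint8),cv2.RETR_EXTERNAL,cv2.CHAIN_APPROX_NONE)
        r=cv2.minAreaRect(max(cs,key=cv2.contourArea));q=(cv2.boxPoints(r)+.5)/k-.5+np.array(b[:2])
        print(l,th,q.round(1).tolist(),q.mean(0))
    cv2.imwrite(f"pics/b_{n}.png",im)
p,e=tri((t,(143.99,288.26)),(s,(155.36,173.97)));print("handle",p,e)
# tray rect top
g=cv2.cvtColor(t.im,cv2.COLOR_BGR2GRAY);m=cv2.morphologyEx((g<75).astype(np.uint8)[240:315,105:175],cv2.MORPH_CLOSE,np.ones((15,15)))
cs,_=cv2.findContours(m,cv2.RETR_EXTERNAL,cv2.CHAIN_APPROX_NONE);r=cv2.minAreaRect(max(cs,key=cv2.contourArea))
q=cv2.boxPoints(r)+np.array([105,240]);Q=np.array([t.plane(*x,.006) for x in q]);print("tray",q.tolist(),Q,np.linalg.norm(np.diff(Q,axis=0),axis=1))
i=cv2.resize(np.hstack([cv2.imread("pics/b_t.png"),cv2.resize(cv2.imread("pics/b_s.png"),(336,336))]),None,fx=1,fy=1);cv2.imwrite("pics/blk.png",i)
E
```

```text
T [(np.int32(252), np.float64(274.92), np.float64(194.04)), (np.int32(285), np.float64(237.79), np.float64(204.6)), (np.int32(69), np.float64(259.52), np.float64(210.64)), (np.int32(210), np.float64(283.61), np.float64(225.54)), (np.int32(102), np.float64(292.44), np.float64(231.75)), (np.int32(181), np.float64(247.51), np.float64(235.91)), (np.int32(510), np.float64(247.63), np.float64(246.72))]
S [(np.int32(76), np.float64(299.67), np.float64(172.09)), (np.int32(157), np.float64(298.41), np.float64(175.53)), (np.int32(135), np.float64(265.81), np.float64(179.54)), (np.int32(126), np.float64(299.59), np.float64(183.16)), (np.int32(1788), np.float64(301.17), np.float64(191.44)), (np.int32(1355), np.float64(260.73), np.float64(189.75)), (np.int32(188), np.float64(296.34), np.float64(194.75)), (np.int32(134), np.float64(246.81), np.float64(208.88)), (np.int32(236), np.float64(306.63), np.float64(212.83)), (np.int32(334), np.float64(236.5), np.float64(218.8)), (np.int32(162), np.float64(276.7), np.float64(225.74)), (np.int32(236), np.float64(271.92), np.float64(240.8)), (np.int32(157), 
[... 165 characters left out ...]
5473]
bright 111.0 [[383.4, 265.5], [409.0, 259.5], [413.2, 277.4], [387.6, 283.4]] [398.2699 271.4439]
s V pct [ 75. 119. 127. 128. 131.]
all 104.0 [[294.2, 339.4], [309.3, 320.4], [339.4, 344.4], [324.3, 363.4]] [316.7903 341.9148]
bright 104.0 [[294.5, 339.1], [309.0, 320.5], [338.7, 343.8], [324.1, 362.3]] [316.5663 341.4044]
handle [0.4263 0.3276 0.0348] [array([-0.14,  0.35]), array([ 0.35, -0.03])]
tray [[114.95889854431152, 252.10958862304688], [156.70684814453125, 247.7150650024414], [162.21917724609375, 300.08219146728516], [120.47122955322266, 304.4767150878906]] [[0.5246 0.4139 0.006 ]
 [0.5344 0.3011 0.006 ]
 [0.3941 0.2856 0.006 ]
 [0.3844 0.3973 0.006 ]] [0.1132 0.1411 0.1121]
```

View pics/blk.png

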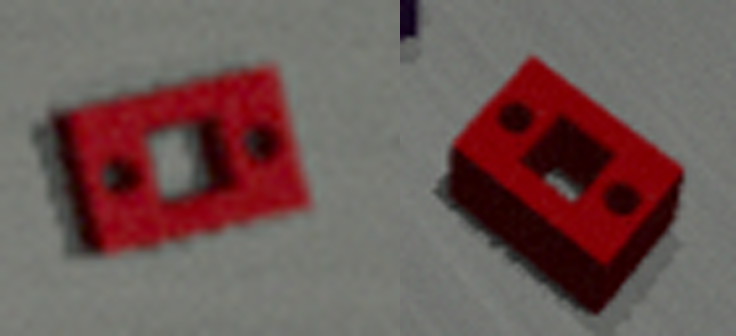

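```bash
python3 - <<'E'
from h import *
t=Cam("top");s=Cam("side")
np.set_printoptions(precision=4,suppress=True)
P=[tri((t,a),(s,b)) for a,b in (((274.92,194.04),(296.34,194.75)),((237.79,204.6),(265.81,179.54)),((247.51,235.91),(246.81,208.88)),((283.61,225.54),(276.7,225.74)))]
for p in P:print(p)
A,B,D,C=[p[0] for p in P];Q=np.array([A,B,D,C]);o=Q.mean(0)
ex=(B+D-A-C);ey=(C+D-A-B);print("spans",np.linalg.norm(ex)/2,np.linalg.norm(ey)/2)
n=np.cross(ey,ex);n/=np.linalg.norm(n);n=n if n[2]>0 else -n
print("ctr",o,"n",n,"tilt",np.degrees(np.arccos(n[2])),"ny az",np.degrees(np.arctan2(n[1],n[0])),"ex az",np.degrees(np.arctan2(ex[1],ex[0])),"ey az",np.degrees(np.arctan2(ey[1],ey[0])))
for k in (.02,.0685,.08):print(k,o+k*n,t.proj(o+k*n),s.proj(o+k*n))
for a,b in (((390.1,273.3),(306.6,333.8)),((407.3,269.1),(326.6,349.2)),((398.27,271.44),(316.57,341.4))):
    p,e=tri((t,a),(s,b));print("blk",p,e,t.plane(*a,.04),s.plane(*b,.04))
# bottle/bystander positions
for n,u,z in(("bottle cap",(201.5,229),.17),("collar",(319,210.5),.028)):print(n,t.plane(*u,z))
print("coll",tri((t,(319.01,210.54)),(s,(313.44,242.92))))
# handle: brass bar
E
```

```text
(array([ 0.6645, -0.0213,  0.0743]), [array([-0.17,  0.26]), array([ 0.32, -0.03])])
(array([0.6384, 0.0757, 0.0739]), [array([-0.23,  0.39]), array([ 0.44, -0.05])])
(array([0.5598, 0.0543, 0.0272]), [array([-0.13,  0.25]), array([ 0.29, -0.03])])
(array([ 0.5858, -0.0425,  0.0272]), [array([-0.14,  0.23]), array([ 0.28, -0.03])])
spans 0.10035496871244344 0.09402396551340259
ctr [0.6121 0.0165 0.0506] n [-0.4822 -0.1282  0.8666] tilt 29.931893314890917 ny az -165.1175699324744 ex az 105.06616075414978 ey az -164.84159060538198
0.02 [0.6025 0.014  0.068 ] [261.6196 218.5288] [268.8852 198.9758]
0.0685 [0.5791 0.0078 0.11  ] [263.5263 226.1768] [262.2062 191.4137]
0.08 [0.5736 0.0063 0.12  ] [263.9968 228.0637] [260.5339 189.5202]
blk [ 0.4535 -0.3196  0.0375] [array([-0.28,  0.43]), array([ 0.7 , -0.07])] [ 0.4546 -0.3199  0.04  ] [ 0.4513 -0.3199  0.04  ]
blk [ 0.4639 -0.3657  0.0357] [array([-0.24,  0.34]), array([ 0.58, -0.04])] [ 0.4648 -0.3654  0.04  ] [ 0.4612 -0.3666  0.04  ]
blk [ 0.4586 -0.3421  0.0356] [array([-0.12,  0.17]), array([ 0.28, -0.02])] [ 0.4591 -0.3415  0.04  ] [ 0.4564 -0.3434  0.04  ]
bottle cap [0.5703 0.1549 0.17  ]
collar [ 0.625  -0.1384  0.028 ]
coll (array([ 0.6252, -0.1385,  0.0221]), [array([-0.1 ,  0.14]), array([ 0.19, -0.02])])
```

```bash
cat >> h.py <<'E'
from scipy.spatial.transform import Rotation as Ro
from scipy.linalg import logm,expm
def cur():
    o=get_obs();T=np.eye(4);T[:3,:3]=Ro.from_euler("xyz",o["tool_rot"],degrees=True).as_matrix();T[:3,3]=o["tool_pos"];return T
def plan(T1,n=None,T0=None,l=""):
    T0=cur() if T0 is None else T0
    D=np.linalg.inv(T0)@T1;L=np.real(logm(D))
    if n is None:
        n=int(np.ceil(max(np.linalg.norm(L[:3,3])/.055,np.linalg.norm(Ro.from_matrix(D[:3,:3]).as_rotvec())/.17,1)))
    S=expm(L/n);print(l,n,"rows of",np.append(S[:3,3].round(5),Ro.from_matrix(S[:3,:3]).as_rotvec().round(5)).tolist())
def down(yaw,g):  # tool down, grasp point g
    T=np.eye(4);T[:3,:3]=Ro.from_euler("xyz",[180,0,yaw],degrees=True).as_matrix();T[:3,3]=np.array(g)-.164*T[:3,2];return T
N=np.array([-.483,-.1294,.866]);PX=np.array([-.2588,.9659,0]);N/=np.linalg.norm(N);PX/=np.linalg.norm(PX);PY=np.cross(N,PX)
SEAT=np.array([.6025,.0140,.0680])
def pt(x,y,z,S=SEAT): # grasp point in post frame, tool x=PX, z=-N
    T=np.eye(4);T[:3,:3]=np.c_[PX,-PY,-N];T[:3,3]=S+x*PX+y*PY+(z+.164)*N;return T
def inpost():
    T=cur();g=T[:3,3]+.164*T[:3,2]-SEAT;return np.array([g@PX,g@PY,g@N])
np.set_printoptions(precision=4,suppress=True)
E
python3 - <<'E'
from h import *
H=down(12.5,(.458,-.3425,.216));plan(H,27);plan(down(12.5,(.458,-.3425,.02)),T0=H)
E
```

```text
27 rows of [-0.04768, 0.01272, 0.00091, -0.0, 1e-05, 0.0961]
 4 rows of [0.0, -0.0, 0.049, 0.0, 0.0, -0.0]
```

{"op": "drive_tool", "data": {"rows": [-0.0477,0.0127,0.0009,0,0,0.0961,1,-0.0477,0.0127,0.0009,0,0,0.0961,1,-0.0477,0.0127,0.0009,0,0,0.0961,1,-0.0477,0.0127,0.0009,0,0,0.0961,1,-0.0477,0.0127,0.0009,0,0,0.0961,1]}}

```text
time_s: 1.02
tool_pos: [0.4475, 0.5517, 0.4001]
tool_rot: [180.0, -0.0, 133.5]
force: [-1.0, 0.0, -0.0]
grip_width: 0.087
grasp_force: 0.0
```

{"op": "drive_tool", "data": {"rows": [-0.0477,0.0127,0.0009,0,0,0.0961,1,-0.0477,0.0127,0.0009,0,0,0.0961,1,-0.0477,0.0127,0.0009,0,0,0.0961,1,-0.0477,0.0127,0.0009,0,0,0.0961,1,-0.0477,0.0127,0.0009,0,0,0.0961,1]}}

```text
time_s: 1.65
tool_pos: [0.6276, 0.3859, 0.3955]
tool_rot: [180.0, -0.0, 105.9]
force: [1.2, 0.9, -0.7]
grip_width: 0.0871
grasp_force: 0.0
```

{"op": "drive_tool", "data": {"rows": [-0.0477,0.0127,0.0009,0,0,0.0961,1,-0.0477,0.0127,0.0009,0,0,0.0961,1,-0.0477,0.0127,0.0009,0,0,0.0961,1,-0.0477,0.0127,0.0009,0,0,0.0961,1,-0.0477,0.0127,0.0009,0,0,0.0961,1]}}

```text
time_s: 2.28
tool_pos: [0.7106, 0.1557, 0.3911]
tool_rot: [180.0, -0.0, 78.4]
force: [0.1, 0.7, 0.3]
grip_width: 0.0872
grasp_force: 0.0
```

{"op": "drive_tool", "data": {"rows": [-0.0477,0.0127,0.0009,0,0,0.0961,1,-0.0477,0.0127,0.0009,0,0,0.0961,1,-0.0477,0.0127,0.0009,0,0,0.0961,1,-0.0477,0.0127,0.0009,0,0,0.0961,1,-0.0477,0.0127,0.0009,0,0,0.0961,1]}}

```text
time_s: 2.9
tool_pos: [0.6776, -0.087, 0.3867]
tool_rot: [180.0, -0.0, 50.8]
force: [0.3, -0.1, -0.5]
grip_width: 0.0873
grasp_force: 0.0
```

{"op": "drive_tool", "data": {"rows": [-0.0477,0.0127,0.0009,0,0,0.0961,1,-0.0477,0.0127,0.0009,0,0,0.0961,1,-0.0477,0.0127,0.0009,0,0,0.0961,1,-0.0477,0.0127,0.0009,0,0,0.0961,1,-0.0477,0.0127,0.0009,0,0,0.0961,1]}}

```text
time_s: 3.52
tool_pos: [0.5359, -0.2871, 0.3823]
tool_rot: [180.0, -0.0, 23.2]
force: [-0.1, 0.2, 0.9]
grip_width: 0.0871
grasp_force: 0.0
```

{"op": "drive_tool", "data": {"rows": [-0.0477,0.0127,0.0009,0,0,0.0961,1,-0.0477,0.0127,0.0009,0,0,0.0961,1,0,0,0,0,0,0,1]}}

```text
time_s: 3.9
tool_pos: [0.4527, -0.3468, 0.3809]
tool_rot: [180.0, -0.0, 11.9]
force: [0.5, -0.8, 0.5]
grip_width: 0.087
grasp_force: 0.0
```

```bash
python3 - <<'E'
from h import *
o=get_obs();print(o["time_s"],o["qpos"],o["tool_pos"],o["tool_rot"])
H=down(12.5,(.458,-.3425,.02));plan(H,5)
E
```

```text
3.9 [ -6.6244  11.8002  47.3678  98.1549  -9.0117  73.9734 -35.4257] [ 0.4527 -0.3468  0.3809] [179.9972  -0.0091  11.9353]
 5 rows of [0.00122, -0.00061, 0.03939, 1e-05, -3e-05, -0.00197]
```

{"op": "drive_tool", "data": {"rows": [0.0012,-0.0006,0.0394,0,0,-0.002,1,0.0012,-0.0006,0.0394,0,0,-0.002,1,0.0012,-0.0006,0.0394,0,0,-0.002,1,0.0012,-0.0006,0.0394,0,0,-0.002,1,0.0012,-0.0006,0.0394,0,0,-0.002,1]}}

```text
time_s: 4.53
tool_pos: [0.4633, -0.338, 0.1822]
tool_rot: [-180.0, -0.1, 13.1]
force: [0.2, 1.7, 67.9]
grip_width: 0.0869
grasp_force: 47.1
```

{"op": "drive_tool", "data": {"rows": [0,0,0,0,0,0,-1,0,0,0,0,0,0,-1,0,0,0,0,0,0,-1,0,0,0,0,0,0,-1], "grip_force": 35}}

```text
time_s: 5.03
tool_pos: [0.4629, -0.3383, 0.1834]
tool_rot: [-180.0, -0.0, 13.1]
force: [1.3, 0.3, -1.8]
grip_width: 0.0698
grasp_force: 35.0
```

```bash
python3 - <<'E'
from h import *
o=get_obs();print(o["time_s"],o["qpos"],o["tool_pos"],o["tool_rot"],o["grip_width"],o["grasp_force"],o["force"])
T=cur();U=T.copy();U[2,3]+=.22
s=Cam("side");cv2.imwrite("pics/g1.png",crop(s.im,240,230,140,140,4))
plan(U,4,l="lift");plan(pt(0,0,.14),T0=U,n=14,l="hover")
plan(pt(0,0,.085),T0=pt(0,0,.14),l="to85")
E
```

```text
5.025 [ -0.9899  25.9068  41.4112 108.1445 -21.0288  53.7298 -26.6606] [ 0.4629 -0.3383  0.1834] [-179.9968   -0.0215   13.0936] 0.0697562976922373 34.97381793378736 [ 1.2796  0.2921 -1.7542]
lift 4 rows of [3e-05, -1e-05, -0.055, -2e-05, 1e-05, -3e-05]
hover 14 rows of [0.01935, -0.01579, 0.00296, -0.02894, 0.02991, -0.11171]
to85 2 rows of [-0.0, -0.0, 0.0275, -0.0, -0.0, -0.0]
```

View pics/g1.png

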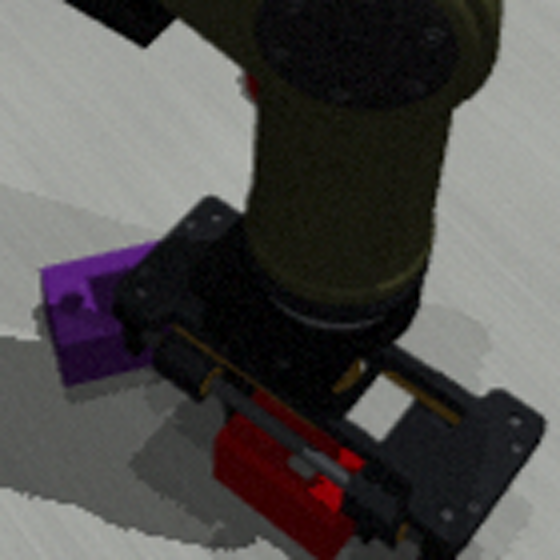

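{"op": "drive_tool", "data": {"rows": [0,0,-0.003,0,0,0,1,0,0,0,0,0,0,1,-0.0058,0,0,0,0,0,1,0,0,0,0,0,0,1]}}

```text
time_s: 5.58
tool_pos: [0.4563, -0.3402, 0.1864]
tool_rot: [-180.0, 0.0, 13.0]
force: [0.1, -0.3, -0.2]
grip_width: 0.0864
grasp_force: 0.0
```

{"op": "drive_tool", "data": {"rows": [0,0,0,0,0,0,-1,0,0,0,0,0,0,-1,0,0,0,0,0,0,-1,0,0,0,0,0,0,-1], "grip_force": 50}}

```text
time_s: 6.08
tool_pos: [0.4571, -0.3398, 0.1864]
tool_rot: [-180.0, -0.0, 13.1]
force: [0.3, -0.2, 0.1]
grip_width: 0.0697
grasp_force: 50.0
```

{"op": "drive_tool", "data": {"rows": [0,0,-0.03,0,0,0,-1,0,0,-0.055,0,0,0,-1,0,0,-0.055,0,0,0,-1,0,0,-0.055,0,0,0,-1,0,0,-0.03,0,0,0,-1]}}

```text
time_s: 6.7
tool_pos: [0.4569, -0.3404, 0.4141]
tool_rot: [179.9, -0.2, 13.1]
force: [0.1, 0.6, -3.2]
grip_width: 0.0697
grasp_force: 50.0
```

{"op": "drive_tool", "data": {"rows": [0,0,0,0,0,0,-1,0,0,0,0,0,0,-1]}}

```text
time_s: 6.95
tool_pos: [0.4567, -0.3394, 0.4095]
tool_rot: [-179.9, 0.1, 13.1]
force: [0.6, -0.6, -4.0]
grip_width: 0.0693
grasp_force: 50.0
```

```bash
python3 - <<'E'
from h import *
o=get_obs();print(o["time_s"],o["qpos"],o["tool_pos"],o["tool_rot"],o["grip_width"],o["grasp_force"],o["force"])
plan(pt(0,0,.15),n=15,l="hover")
E
```

```text
6.95 [ -8.3008  10.5132  47.9955  95.9821  -7.9696  77.2269 -35.9175] [ 0.4567 -0.3394  0.4095] [-179.8816    0.1185   13.075 ] 0.06927207165448757 49.98997693299316 [ 0.5811 -0.5542 -3.9922]
hover 15 rows of [0.01818, -0.01454, 0.00263, -0.02724, 0.02794, -0.10429]
```

{"op": "drive_tool", "data": {"rows": [0.0182,-0.0145,0.0026,-0.0272,0.0279,-0.1043,-1,0.0182,-0.0145,0.0026,-0.0272,0.0279,-0.1043,-1,0.0182,-0.0145,0.0026,-0.0272,0.0279,-0.1043,-1,0.0182,-0.0145,0.0026,-0.0272,0.0279,-0.1043,-1,0.0182,-0.0145,0.0026,-0.0272,0.0279,-0.1043,-1]}}

```text
time_s: 7.58
tool_pos: [0.5089, -0.2359, 0.3953]
tool_rot: [170.6, -5.5, 43.7]
force: [0.3, 0.6, -2.6]
grip_width: 0.0701
grasp_force: 50.0
```

{"op": "drive_tool", "data": {"rows": [0.0182,-0.0145,0.0026,-0.0272,0.0279,-0.1043,-1,0.0182,-0.0145,0.0026,-0.0272,0.0279,-0.1043,-1,0.0182,-0.0145,0.0026,-0.0272,0.0279,-0.1043,-1,0.0182,-0.0145,0.0026,-0.0272,0.0279,-0.1043,-1,0.0182,-0.0145,0.0026,-0.0272,0.0279,-0.1043,-1]}}

```text
time_s: 8.2
tool_pos: [0.5052, -0.1219, 0.375]
tool_rot: [159.6, -5.5, 74.8]
force: [0.5, 0.9, -2.7]
grip_width: 0.0694
grasp_force: 50.0
```

{"op": "drive_tool", "data": {"rows": [0.0182,-0.0145,0.0026,-0.0272,0.0279,-0.1043,-1,0.0182,-0.0145,0.0026,-0.0272,0.0279,-0.1043,-1,0.0182,-0.0145,0.0026,-0.0272,0.0279,-0.1043,-1,0.0182,-0.0145,0.0026,-0.0272,0.0279,-0.1043,-1,0.0182,-0.0145,0.0026,-0.0272,0.0279,-0.1043,-1]}}

```text
time_s: 8.82
tool_pos: [0.4501, -0.0263, 0.3389]
tool_rot: [150.2, 0.1, 105.2]
force: [-0.2, 0.7, -2.7]
grip_width: 0.0696
grasp_force: 50.0
```

{"op": "drive_tool", "data": {"rows": [0,0,0,0,0,0,-1,0,0,0,0,0,0,-1,0,0,0,0,0,0,-1]}}

```text
time_s: 9.2
tool_pos: [0.4522, -0.0279, 0.3419]
tool_rot: [150.0, 0.1, 104.9]
force: [0.7, 0.4, -2.2]
grip_width: 0.0694
grasp_force: 50.0
```

```bash
python3 - <<'E'
from h import *
o=get_obs();print(o["time_s"],o["qpos"],o["tool_pos"],o["tool_rot"],o["force"],inpost())
plan(pt(0,0,.15),n=1,l="fix");plan(pt(0,0,.088),n=2,l="down")
s=Cam("side");t=Cam("top");cv2.imwrite("pics/g2.png",np.hstack([crop(s.im,200,120,100,120,4),crop(t.im,215,175,100,120,4)]))
for c in (t,s):print(blobs(red(c.im)))
E
```

```text
9.2 [-27.3209 -16.7419  27.1778 127.242   -0.2026  38.6047  15.8847] [ 0.4522 -0.0279  0.3419] [149.9504   0.1334 104.8945] [ 0.7055  0.4274 -2.2294] [-0.0021 -0.002   0.1512]
fix 1 rows of [0.00161, -0.00189, 0.00121, 0.00082, 0.00292, -0.00042]
down 2 rows of [0.00087, -0.00096, 0.0316, 0.00041, 0.00146, -0.00021]
[(np.int32(57), np.float64(273.35), np.float64(157.07), np.int32(270), np.int32(153), np.int32(8), np.int32(9)), (np.int32(105), np.float64(285.29), np.float64(157.95), np.int32(281), np.int32(153), np.int32(10), np.int32(11)), (np.int32(167), np.float64(318.93), np.float64(210.5), np.int32(308), np.int32(200), np.int32(22), np.int32(22)), (np.int32(11), np.float64(276.27), np.float64(246.18), np.int32(275), np.int32(243), np.int32(3), np.int32(7)), (np.int32(47), np.float64(266.4), np.float64(249.4), np.int32(262), np.int32(247), np.int32(11), np.int32(6)), (np.int32(73), np.float64(144.03), np.float64(288.25), np.int32(138), np.int32(285), np.int32(13), np.int32(8))]
[(np.int32(14), np.float64(60.0), np.float64(95.21), np.int32(57), np.int32(92), np.int32(6), np.int32(6)), (np.int32(40), np.float64(235.9), np.float64(171.65), np.int32(232), np.int32(167), np.int32(9), np.int32(10)), (np.int32(38), np.float64(155.37), np.float64(174.16), np.int32(151), np.int32(171), np.int32(10), np.int32(7)), (np.int32(84), np.float64(245.07), np.float64(179.65), np.int32(240), np.int32(173), np.int32(13), np.int32(14)), (np.int32(43), np.float64(325.49), np.float64(186.79), np.int32(322), np.int32(184), np.int32(8), np.int32(7)), (np.int32(77), np.float64(333.14), np.float64(195.42), np.int32(327), np.int32(191), np.int32(13), np.int32(10)), (np.int32(184), np.float64(313.66), np.float64(243.3), np.int32(302), np.int32(234), np.int32(24), np.int32(19))]
```

View pics/g2.png

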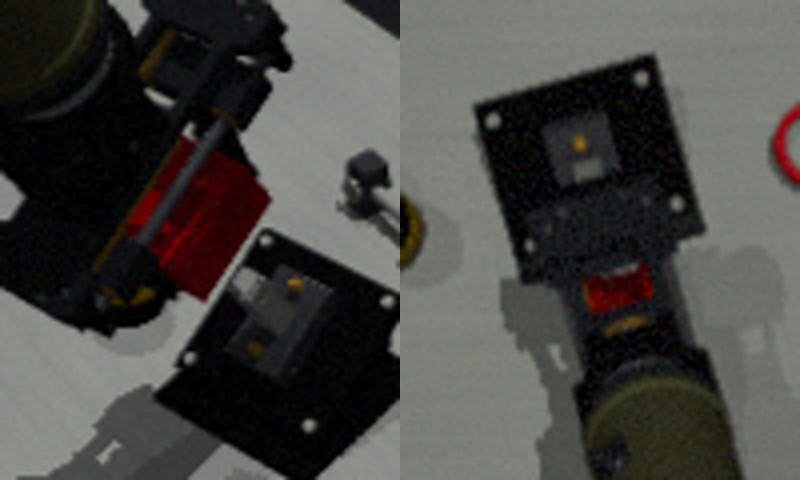

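```bash
python3 - <<'E'
from h import *
s=Cam("side");T=cur()
im=crop(s.im,200,120,100,120,8);m=red(im)
m=cv2.morphologyEx(m,cv2.MORPH_CLOSE,np.ones((25,25)))
cs,_=cv2.findContours(m,cv2.RETR_EXTERNAL,cv2.CHAIN_APPROX_NONE);c=max(cs,key=cv2.contourArea)
a=cv2.approxPolyDP(c,8,True)[:,0];print(((a+.5)/8-.5+[200,120]).round(1).tolist())
g=T[:3,3]+.164*T[:3,2]
for dx in(-.024,.024):
  for dy in(-.035,.035):
    p=g+T[:3,:3]@np.array([dx,dy,.0224]);print(dx,dy,s.proj(p))
print("x px/m",s.proj(p+T[:3,0]*.001)-s.proj(p),inpost())
E
```

```text
[[250.1, 172.2], [245.9, 176.1], [239.8, 174.8], [241.2, 181.8], [238.7, 182.2], [239.8, 185.8], [243.9, 185.6], [244.2, 186.8], [244.2, 184.9], [246.3, 184.1], [246.6, 181.7], [251.8, 175.9], [250.1, 175.3]]
-0.024 -0.035 [250.3991 194.0168]
-0.024 0.035 [267.3926 168.134 ]
0.024 -0.035 [234.4849 185.4378]
0.024 0.035 [251.2468 160.2775]
x px/m [-0.3281 -0.1596] [-0.0018 -0.0021  0.1514]
```

{"op": "drive_tool", "data": {"rows": [0.0009,-0.001,0.0316,0.0004,0.0015,-0.0002,-1,0.0009,-0.001,0.0316,0.0004,0.0015,-0.0002,-1,0,0,0,0,0,0,-1,0,0,0,0,0,0,-1]}}

```text
time_s: 9.85
tool_pos: [0.4805, -0.018, 0.287]
tool_rot: [149.9, 0.0, 105.1]
force: [0.2, -0.5, -3.2]
grip_width: 0.0694
grasp_force: 50.0
```

```bash
python3 - <<'E'
from h import *
o=get_obs();print(o["qpos"],o["force"],inpost());plan(pt(0,0,.075),n=1)
E
```

```text
[-31.3427  -8.3333  32.0224 128.0249  -7.6197  30.3299  22.2334] [ 0.2236 -0.5204 -3.1779] [ 0.0008 -0.0005  0.0887]
 1 rows of [-0.00064, -0.00032, 0.01374, 0.00123, -0.00077, 0.00142]
```

{"op": "drive_tool", "data": {"rows": [-0.0006,-0.0003,0.006,0.0012,-0.0008,0.0014,-1,0,0,0.006,0,0,0,-1,0,0,0.006,0,0,0,-1,0,0,0,0,0,0,-1]}}

```text
time_s: 10.35
tool_pos: [0.4888, -0.0161, 0.2699]
tool_rot: [150.1, -0.0, 105.0]
force: [0.3, -0.2, -2.1]
grip_width: 0.0697
grasp_force: 50.0
```

{"op": "drive_tool", "data": {"rows": [0,0,0.007,0,0,0,-1,0,0,0.007,0,0,0,-1,0,0,0.007,0,0,0,-1,0,0,0,0,0,0,-1]}}

```text
time_s: 10.85
tool_pos: [0.499, -0.0133, 0.2515]
tool_rot: [150.1, -0.0, 105.0]
force: [-0.8, -0.3, -2.6]
grip_width: 0.0698
grasp_force: 50.0
```

```bash
python3 - <<'E'
from h import *
o=get_obs();f=o["force"];print(o["tool_rot"],f@PX,f@PY,f@N,o["wrist_torque"],inpost())
E
```

```text
[150.1279  -0.0021 105.0141] -0.09158164987003145 1.9999819793172815 -1.851788933920387 [-0.3107  0.9176  0.0513] [0.0004 0.0013 0.0485]
```

{"op": "drive_tool", "data": {"rows": [0,0,0.007,0,0,0,-1,0,0,0.006,0,0,0,-1,0,0,0.003,0,0,0,-1,0,0,0,0,0,0,-1]}}

```text
time_s: 11.35
tool_pos: [0.5067, -0.0114, 0.2381]
tool_rot: [150.1, -0.0, 105.0]
force: [0.3, 0.9, -3.0]
grip_width: 0.0699
grasp_force: 50.0
```

{"op": "drive_tool", "data": {"rows": [0,0,0.002,0,0,0,-1,0,0,0.002,0,0,0,-1,0,0,0,0,0,0,-1]}}

```text
time_s: 11.72
tool_pos: [0.5088, -0.0109, 0.235]
tool_rot: [150.0, -0.0, 105.0]
force: [0.6, 0.3, -3.1]
grip_width: 0.07
grasp_force: 50.0
```

```bash
python3 - <<'E'
from h import *
o=get_obs();f=o["force"];print(o["tool_rot"],f@PX,f@PY,f@N,o["wrist_torque"],inpost())
E
```

```text
[150.0279  -0.0096 105.0039] 0.11282893710043956 0.9926987854657442 -3.0260096673208836 [-0.269   0.8272  0.0079] [0.0003 0.0006 0.0291]
```

{"op": "drive_tool", "data": {"rows": [0,0,0.002,0,0,0,-1,0,0,0.002,0,0,0,-1,0,0,0,0,0,0,-1]}}

```text
time_s: 12.1
tool_pos: [0.5108, -0.0103, 0.2315]
tool_rot: [150.0, -0.0, 105.0]
force: [1.2, -0.4, -2.6]
grip_width: 0.0695
grasp_force: 50.0
```

{"op": "drive_tool", "data": {"rows": [0,0,0.002,0,0,0,-1,0,0,0.001,0,0,0,-1,0,0,0,0,0,0,-1]}}

```text
time_s: 12.48
tool_pos: [0.5117, -0.0105, 0.2301]
tool_rot: [150.0, -0.1, 105.0]
force: [-18.8, -2.2, 19.3]
grip_width: 0.0699
grasp_force: 50.0
```

```bash
python3 - <<'E'
from h import *
o=get_obs();f=o["force"];print(o["tool_rot"],f@PX,f@PY,f@N,o["wrist_torque"],inpost())
E
```

```text
[150.0424  -0.1447 105.0414] 2.747760850346058 6.592059299060349 26.083328437792538 [-0.318   2.0176  0.3759] [0.0003 0.0005 0.0234]
```

{"op": "drive_tool", "data": {"rows": [0,0,0.001,0,0,0,-1,0,0,0.0005,0,0,0,-1,0,0,0,0,0,0,-1]}}

```text
time_s: 12.85
tool_pos: [0.5119, -0.0109, 0.23]
tool_rot: [150.1, -0.3, 105.1]
force: [-38.8, -6.0, 41.6]
grip_width: 0.0697
grasp_force: 50.0
```

```bash
python3 - <<'E'
from h import *
o=get_obs();f=o["force"];print(o["tool_rot"],f@PX,f@PY,f@N,inpost())
E
```

```text
[150.0623  -0.2863 105.0712] 4.244509343372863 12.968429494953279 55.50647461073304 [0.0002 0.0005 0.0233]
```

{"op": "drive_tool", "data": {"rows": [0,0,-0.0015,0,0,0,-1,0,0,0,0,0,0,1,0,0,0,0,0,0,1,0,0,0,0,0,0,1]}}

```text
time_s: 13.35
tool_pos: [0.5123, -0.01, 0.229]
tool_rot: [150.0, 0.0, 105.0]
force: [0.3, 0.0, -0.1]
grip_width: 0.0858
grasp_force: 0.0
```

{"op": "drive_tool", "data": {"rows": [0,0,-0.02,0,0,0,1,0,0,-0.03,0,0,0,1,0,0,-0.03,0,0,0,1,0,0,-0.02,0,0,0,1,0,0,0,0,0,0,1]}}

```text
time_s: 13.98
tool_pos: [0.4642, -0.0232, 0.317]
tool_rot: [149.8, -0.0, 105.0]
force: [0.0, -0.9, 0.9]
grip_width: 0.087
grasp_force: 0.0
```

{"op": "drive_tool", "data": {"rows": [0,0,0,0,0,0,1]}}

```text
time_s: 14.1
tool_pos: [0.4638, -0.0228, 0.3148]
tool_rot: [150.1, -0.0, 105.0]
force: [0.0, 0.7, 0.1]
grip_width: 0.0869
grasp_force: 0.0
```

```bash
python3 - <<'E'
from h import *
o=get_obs();print(o["time_s"],o["qpos"],o["force"],inpost())
H=down(95,(.426,.328,.20));plan(H,n=14);plan(down(95,(.426,.328,.034)),T0=H,n=4)
T=cur();U=T.copy();U[2,3]+=.1;plan(U,n=2,l="up")
plan(H,n=14,T0=U)
E
```

```text
14.1 [-31.5056 -13.5457  31.3958 128.0217  -1.594   34.6972  17.0639] [0.0304 0.683  0.1276] [0.0004 0.0011 0.1215]
 14 rows of [0.02522, 0.00272, -0.0027, 0.03719, -0.00328, 0.01218]
 4 rows of [0.0, -0.0, 0.0415, 0.0, 0.0, -0.0]
up 2 rows of [2e-05, 0.02493, -0.04334, -0.0, 0.0, -0.0]
 14 rows of [0.02511, 0.00073, 0.00424, 0.03719, -0.00328, 0.01218]
```

{"op": "drive_tool", "data": {"rows": [0,0,0,0.1745,0,0,0,0,0,0,0.1745,0,0,0,0,0,-0.02,0.1745,0,0,0,0,0,-0.03,0,0,0,0,0,0,0,0,0,0,0]}}

```text
time_s: 14.72
tool_pos: [0.4618, -0.0234, 0.3658]
tool_rot: [179.9, 0.0, 105.0]
force: [-0.2, -0.4, 0.5]
grip_width: 0.0469
grasp_force: 0.0
```

{"op": "drive_tool", "data": {"rows": [0,0,0,0,0,0,0,0,0,0,0,0,0,0]}}

```text
time_s: 14.98
tool_pos: [0.46, -0.0238, 0.3639]
tool_rot: [-179.8, -0.0, 105.0]
force: [-0.8, 0.6, -0.6]
grip_width: 0.0437
grasp_force: 0.0
```

```bash
python3 - <<'E'
from h import *
o=get_obs();print(o["time_s"],o["qpos"],o["tool_pos"],o["tool_rot"],o["grip_width"])
H=down(95,(.426,.328,.19));plan(H,n=8);plan(down(95,(.426,.328,.034)),T0=H,n=4)
t=Cam("top");s=Cam("side")
for c in (t,s):print([b for b in blobs(red(c.im))])
cv2.imwrite("pics/seat.png",crop(s.im,225,150,100,90,6))
for z in (0,.04):
  for x in(-.024,.024):
    for y in(-.035,.035):p=SEAT+x*PX+y*PY+z*N;print(x,y,z,(s.proj(p)-[225,150])*6)
E
```

```text
14.975 [-31.2181  -4.7753  29.6629 112.9094   2.4967  71.4239  12.5639] [ 0.46   -0.0238  0.3639] [-179.8385   -0.0329  105.0073] 0.04367735174697834
 8 rows of [0.04406, 0.00394, 0.00124, -0.00036, -4e-05, 0.02183]
 4 rows of [0.0, -0.0, 0.039, 0.0, 0.0, -0.0]
[(np.int32(57), np.float64(273.35), np.float64(157.07), np.int32(270), np.int32(153), np.int32(8), np.int32(9)), (np.int32(105), np.float64(285.29), np.float64(158.01), np.int32(281), np.int32(153), np.int32(10), np.int32(11)), (np.int32(166), np.float64(319.02), np.float64(210.71), np.int32(309), np.int32(200), np.int32(21), np.int32(22)), (np.int32(400), np.float64(261.53), np.float64(217.3), np.int32(250), np.int32(205), np.int32(25), np.int32(29)), (np.int32(70), np.float64(143.93), np.float64(288.21), np.int32(138), np.int32(285), np.int32(13), np.int32(7))]
[(np.int32(14), np.float64(60.0), np.float64(95.21), np.int32(57), np.int32(92), np.int32(6), np.int32(6)), (np.int32(37), np.float64(155.41), np.float64(174.11), np.int32(151), np.int32(171), np.int32(10), np.int32(7)), (np.int32(344), np.float64(264.28), np.float64(194.4), np.int32(249), np.int32(179), np.int32(30), np.int32(31)), (np.int32(42), np.float64(325.6), np.float64(186.83), np.int32(322), np.int32(184), np.int32(8), np.int32(7)), (np.int32(75), np.float64(333.07), np.float64(195.33), np.int32(327), np.int32(191), np.int32(13), np.int32(10)), (np.int32(179), np.float64(313.61), np.float64(243.15), np.int32(302), np.int32(234), np.int32(24), np.int32(19))]
-0.024 -0.035 0 [351.905 248.426]
-0.024 0.035 0 [262.74   386.9829]
0.024 -0.035 0 [263.788  203.4787]
0.024 0.035 0 [175.65   338.5903]
-0.024 -0.035 0.04 [322.1953 209.5379]
-0.024 0.035 0.04 [229.3843 352.8434]
0.024 -0.035 0.04 [231.5559 163.829 ]
0.024 0.035 0.04 [139.8643 303.4493]
```

View pics/seat.png

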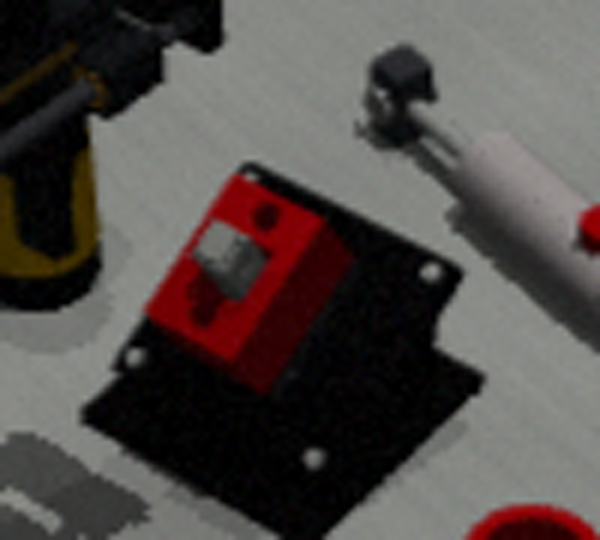

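{"op": "drive_tool", "data": {"rows": [0.0441,0.0039,0.0012,0,0,0.0218,0,0.0441,0.0039,0.0012,0,0,0.0218,0,0.0441,0.0039,0.0012,0,0,0.0218,0,0.0441,0.0039,0.0012,0,0,0.0218,0,0.0441,0.0039,0.0012,0,0,0.0218,0]}}

```text
time_s: 15.7
tool_pos: [0.4313, 0.1968, 0.359]
tool_rot: [-180.0, -0.0, 98.7]
force: [0.5, -0.0, -0.5]
grip_width: 0.0436
grasp_force: 0.0
```

{"op": "drive_tool", "data": {"rows": [0.0441,0.0039,0.0012,0,0,0.0218,0,0.0441,0.0039,0.0012,0,0,0.0218,0,0.0441,0.0039,0.0012,0,0,0.0218,0,0,0,0,0,0,0,0,0,0,0,0,0,0,0]}}

```text
time_s: 16.32
tool_pos: [0.4262, 0.3275, 0.3552]
tool_rot: [-179.9, 0.1, 95.0]
force: [-0.1, -0.2, 0.3]
grip_width: 0.0435
grasp_force: 0.0
```

{"op": "drive_tool", "data": {"rows": [0,0,0,0,0,0,0]}}

```text
time_s: 16.45
tool_pos: [0.4266, 0.3267, 0.3557]
tool_rot: [-180.0, 0.0, 94.9]
force: [-0.4, -0.6, 0.3]
grip_width: 0.0432
grasp_force: 0.0
```

```bash
python3 - <<'E'
from h import *
o=get_obs();print(o["time_s"],o["qpos"],o["tool_pos"],o["tool_rot"],o["grip_width"])
plan(down(95,(.426,.328,.035)),n=4)
s=Cam("side");cv2.imwrite("pics/pin.png",crop(s.im,110,110,110,100,6))
E
```

```text
16.45 [-48.9446   6.3764   9.3031 103.3471  -1.0985  70.4015 -34.4387] [0.4266 0.3267 0.3557] [-179.9649    0.017    94.8902] 0.04320724796279317
 4 rows of [0.00034, -0.0001, 0.03917, -0.00015, 7e-05, -0.00048]
```

View pics/pin.png

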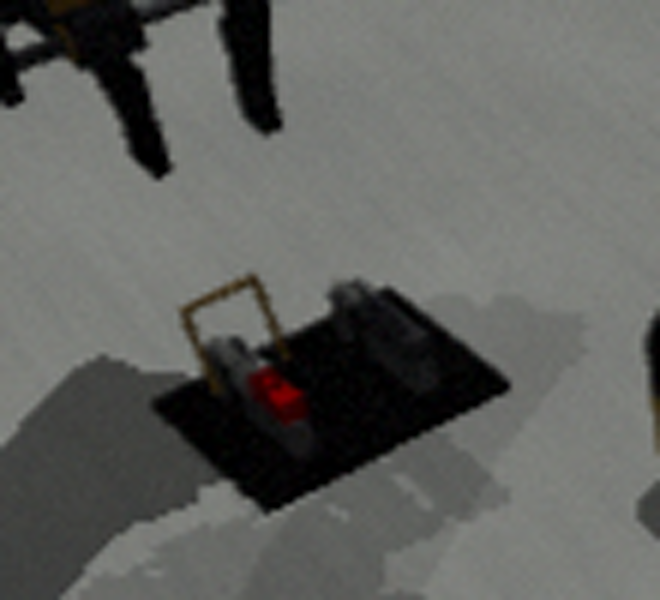

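{"op": "drive_tool", "data": {"rows": [0.0003,0,0.0392,0,0,0,0,0.0003,0,0.0392,0,0,0,0,0.0003,0,0.0392,0,0,0,0,0.0003,0,0.0392,0,0,0,0,0,0,0,0,0,0,0]}}

```text
time_s: 17.12
tool_pos: [0.4248, 0.3275, 0.1964]
tool_rot: [-179.7, 0.2, 94.9]
force: [0.5, 0.2, 0.8]
grip_width: 0.0434
grasp_force: 0.0
```

{"op": "drive_tool", "data": {"rows": [0,0,0,0,0,0,-1,0,0,0,0,0,0,-1,0,0,0,0,0,0,-1,0,0,0,0,0,0,-1], "grip_force": 40}}

```text
time_s: 17.62
tool_pos: [0.4261, 0.3297, 0.1999]
tool_rot: [180.0, -0.1, 95.0]
force: [-0.4, -0.8, 3.4]
grip_width: 0.0135
grasp_force: 39.6
```

```bash
python3 - <<'E'
from h import *
o=get_obs();print(o["time_s"],o["tool_pos"],o["tool_rot"],o["grip_width"],o["grasp_force"],o["force"])
s=Cam("side");t=Cam("top")
for c in(t,s):
    h=cv2.cvtColor(c.im,cv2.COLOR_BGR2HSV);m=((h[...,0]>12)&(h[...,0]<30)&(h[...,1]>110)&(h[...,2]>60)).astype(np.uint8);print([b for b in blobs(m,5) if 110<b[1]<180])
    print([b for b in blobs(red(c.im),4) if 110<b[1]<180])
E
```

```text
17.625 [0.4261 0.3297 0.1999] [179.9722  -0.0632  95.0174] 0.013507091659135193 39.623331024795334 [-0.3941 -0.8438  3.4377]
[]
[]
[(np.int32(30), np.float64(148.37), np.float64(80.87), np.int32(147), np.int32(73), np.int32(3), np.int32(15))]
[]
```

```bash
python3 - <<'E'
from h import *
T=cur();U=T.copy();U[2,3]+=.155;plan(U,n=4,l="lift")
V=down(104,(.44,-.09,.19));plan(V,n=10,T0=U,l="side");W=pt(-.09,0,.10);plan(W,n=5,T0=V,l="tilt")
print(W[:3,3],V[:3,3])
E
```

```text
lift 4 rows of [4e-05, 1e-05, -0.03875, 0.0, 0.0, -0.0]
side 10 rows of [-0.04171, -0.00524, 6e-05, 4e-05, -0.0001, -0.01568]
tilt 5 rows of [-0.00623, 0.00791, 0.01354, -0.10473, 0.00091, -0.00341]
[ 0.4983 -0.1071  0.2966] [ 0.44  -0.09   0.354]
```

{"op": "drive_tool", "data": {"rows": [0,0,-0.02,0,0,0,-1,0,0,-0.045,0,0,0,-1,0,0,-0.045,0,0,0,-1,0,0,-0.045,0,0,0,-1,0,0,0,0,0,0,-1]}}

```text
time_s: 18.35
tool_pos: [0.4269, 0.3301, 0.3578]
tool_rot: [179.7, -0.3, 95.0]
force: [0.0, -0.0, -1.4]
grip_width: 0.0137
grasp_force: 39.6
```

{"op": "drive_tool", "data": {"rows": [-0.0417,-0.0052,0,0,0,-0.0157,-1,-0.0417,-0.0052,0,0,0,-0.0157,-1,-0.0417,-0.0052,0,0,0,-0.0157,-1,-0.0417,-0.0052,0,0,0,-0.0157,-1,-0.0417,-0.0052,0,0,0,-0.0157,-1]}}

```text
time_s: 18.98
tool_pos: [0.4242, 0.1178, 0.3525]
tool_rot: [-179.9, 0.0, 99.6]
force: [0.8, -1.3, -1.3]
grip_width: 0.0135
grasp_force: 39.6
```

{"op": "drive_tool", "data": {"rows": [-0.0417,-0.0052,0,0,0,-0.0157,-1,-0.0417,-0.0052,0,0,0,-0.0157,-1,-0.0417,-0.0052,0,0,0,-0.0157,-1,-0.0417,-0.0052,0,0,0,-0.0157,-1,-0.0417,-0.0052,0,0,0,-0.0157,-1]}}

```text
time_s: 19.6
tool_pos: [0.4397, -0.0914, 0.3526]
tool_rot: [-179.9, -0.0, 104.1]
force: [0.4, -0.0, -0.4]
grip_width: 0.0136
grasp_force: 39.6
```

{"op": "drive_tool", "data": {"rows": [-0.0062,0.0079,0.0135,-0.1047,0.0009,-0.0034,-1,-0.0062,0.0079,0.0135,-0.1047,0.0009,-0.0034,-1,-0.0062,0.0079,0.0135,-0.1047,0.0009,-0.0034,-1,-0.0062,0.0079,0.0135,-0.1047,0.0009,-0.0034,-1,-0.0062,0.0079,0.0135,-0.1047,0.0009,-0.0034,-1]}}

```text
time_s: 20.23
tool_pos: [0.4978, -0.1071, 0.2948]
tool_rot: [150.0, -0.0, 105.0]
force: [0.6, 1.3, -1.7]
grip_width: 0.0137
grasp_force: 39.6
```

{"op": "drive_tool", "data": {"rows": [0,0,0,0,0,0,-1,0,0,0,0,0,0,-1,0,0,0,0,0,0,-1]}}

```text
time_s: 20.6
tool_pos: [0.4984, -0.1068, 0.2969]
tool_rot: [150.1, -0.0, 105.1]
force: [0.4, -0.5, -1.0]
grip_width: 0.0136
grasp_force: 39.6
```

```bash
python3 - <<'E'
from h import *
o=get_obs();print(o["time_s"],o["qpos"],o["tool_rot"],o["grip_width"],o["force"],inpost())
plan(pt(-.085,0,.0524),n=2)
s=Cam("side");t=Cam("top")
cv2.imwrite("pics/ins.png",np.hstack([crop(s.im,215,140,80,100,5),crop(t.im,235,190,80,100,5)]))
T=cur();g=T[:3,3]+.164*T[:3,2]
for n,v in(("handle",(-.002,0,.0039)),("shoulder",(.03,0,.0039)),("tip",(.06,0,.0039)),("bar",(.033,0,.0039-.0415))):
    p=g+T[:3,:3]@np.array(v);print(n,(s.proj(p)-[215,140])*5,(t.proj(p)-[235,190])*5+[400,0])
for n,v in(("hole",(-.009,0,.0485)),("posttop",(0,0,.06)),("ptL",(-.009,-.009,.06)),("pt",(-.009,.009,.06))):
    p=SEAT+v[0]*PX+v[1]*PY+v[2]*N;print(n,(s.proj(p)-[215,140])*5,(t.proj(p)-[235,190])*5+[400,0])
E
```

```text
20.6 [-30.1385  -4.5634  43.4982 123.3709 -19.2724  34.9194  42.4768] [150.078   -0.0073 105.0538] 0.013612508974087638 [ 0.3916 -0.4728 -0.9696] [-0.0897 -0.      0.1001]
 2 rows of [0.00238, -0.0001, 0.02387, -0.0007, -0.0003, 0.00038]
handle [356.9664 297.5086] [733.5838 168.8928]
shoulder [300.6937 268.2901] [670.6505 187.0024]
tip [249.5763 241.7483] [611.5812 204.    ]
bar [264.629  228.1135] [677.4377 224.8374]
hole [250.2273 264.6198] [559.8919 176.0366]
posttop [227.6476 247.6991] [545.091  190.4158]
ptL [252.0825 239.7567] [557.8531 169.7713]
pt [231.8587 270.7394] [566.9359 201.0434]
```

View pics/ins.png

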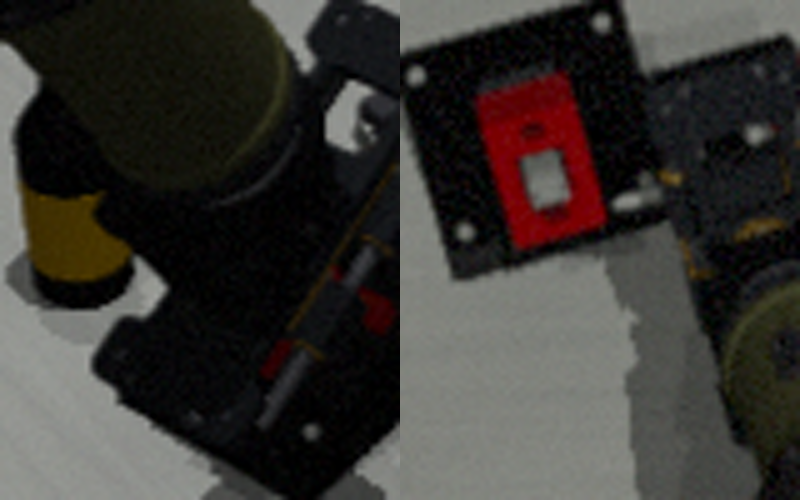

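{"op": "drive_tool", "data": {"rows": [0.0024,-0.0003,0.0234,-0.0007,-0.0003,0.0004,-1,0.0024,-0.0003,0.0234,-0.0007,-0.0003,0.0004,-1,0,0,0,0,0,0,-1,0,0,0,0,0,0,-1,0,0,0,0,0,0,-1]}}

```text
time_s: 21.32
tool_pos: [0.5194, -0.097, 0.2569]
tool_rot: [149.8, -0.0, 104.9]
force: [-0.1, -0.8, -1.4]
grip_width: 0.0134
grasp_force: 39.6
```

```bash
python3 - <<'E'
from h import *
o=get_obs();f=o["force"];print(o["tool_rot"],f@PX,f@PY,f@N,inpost())
plan(pt(-.075,.0005,.0533),n=1)
s=Cam("side");t=Cam("top");T=cur();g=T[:3,3]+.164*T[:3,2]
p=g+T[:3,:3]@np.array((.06,0,.0039));print("tip pred",t.proj(p))
im=crop(t.im,235,195,60,60,8);gr=cv2.cvtColor(im,cv2.COLOR_BGR2GRAY);h=cv2.cvtColor(im,cv2.COLOR_BGR2HSV)
m=((gr>85)&(h[...,1]<60)).astype(np.uint8)
for b in blobs(m,100):print(b[0],[(b[1]+.5)/8-.5+235,(b[2]+.5)/8-.5+195],[b[3]/8+235,b[4]/8+195,b[5]/8,b[6]/8])
print("posttop",t.proj(SEAT+.06*N),"hole R",t.proj(SEAT-.009*PX+.0494*N))
E
```

```text
[149.8495  -0.0029 104.9206] -0.8067687653227853 0.9138228658784894 -1.0434716745793184 [-0.0858 -0.0005  0.0541]
 1 rows of [0.01072, -0.00054, 0.00077, 0.00258, 0.00064, -0.00121]
tip pred [273.3607 223.494 ]
3367 [np.float64(240.8425), np.float64(196.345)] [np.float64(235.0), np.float64(195.0), np.float64(18.0), np.float64(5.625)]
130 [np.float64(274.93375000000003), np.float64(194.94875)] [np.float64(274.25), np.float64(195.0), np.float64(2.375), np.float64(1.0)]
516 [np.float64(283.17625), np.float64(195.16875)] [np.float64(280.875), np.float64(195.0), np.float64(6.875), np.float64(1.75)]
448 [np.float64(237.8075), np.float64(204.64125)] [np.float64(236.875), np.float64(203.625), np.float64(2.875), np.float64(3.0)]
45420 [np.float64(254.35), np.float64(244.86124999999998)] [np.float64(235.0), np.float64(214.25), np.float64(46.5), np.float64(40.75)]
3942 [np.float64(263.715), np.float64(225.675)] [np.float64(260.25), np.float64(220.75), np.float64(8.375), np.float64(10.75)]
986 [np.float64(276.83375), np.float64(222.2725)] [np.float64(273.875), np.float64(221.125), np.float64(8.375), np.float64(3.375)]
337 [np.float64(247.55625), np.float64(235.91375)] [np.float64(246.75), np.float64(235.125), np.float64(2.625), np.float64(2.5)]
posttop [264.0182 228.0832] hole R [267.0175 225.3536]
```

{"op": "drive_tool", "data": {"rows": [0.006,-0.0005,0.0008,0.0026,0.0006,-0.0012,-1,0.006,0,0,0,0,0,-1,0.006,0,0,0,0,0,-1,0,0,0,0,0,0,-1]}}

```text
time_s: 21.92
tool_pos: [0.5147, -0.0783, 0.2551]
tool_rot: [150.1, -0.0, 105.1]
force: [0.2, 0.2, -0.6]
grip_width: 0.0136
grasp_force: 39.7
```

```bash
python3 - <<'E'
from h import *
o=get_obs();f=o["force"];print(o["tool_rot"],f@PX,f@PY,f@N,inpost(),o["wrist_torque"])
E
```

```text
[150.0583  -0.0156 105.0997] 0.12231397822352186 0.059865350398525266 -0.658507010092548 [-0.0663  0.0008  0.0524] [-0.1443  0.599   0.0099]
```

{"op": "drive_tool", "data": {"rows": [0.004,0,0,0,0,0,-1,0.004,0,0,0,0,0,-1,0,0,0,0,0,0,-1]}}

```text
time_s: 22.3
tool_pos: [0.5131, -0.071, 0.2556]
tool_rot: [150.0, -0.0, 105.0]
force: [3.2, 0.5, 1.5]
grip_width: 0.0135
grasp_force: 39.8
```

```bash
python3 - <<'E'
from h import *
o=get_obs();f=o["force"];print(o["tool_rot"],f@PX,f@PY,f@N,inpost(),o["wrist_torque"])
E
```

```text
[149.9897  -0.0069 105.0314] -0.3441319488001884 -3.535698479658643 -0.32554882877412433 [-0.0589  0.      0.0526] [ 0.0178 -0.1489 -0.2919]
```

{"op": "drive_tool", "data": {"rows": [0.003,0.001,0,0,0,0,-1,0.003,0,0,0,0,0,-1,0,0,0,0,0,0,-1]}}

```text
time_s: 22.68
tool_pos: [0.512, -0.0654, 0.2557]
tool_rot: [150.1, 0.0, 105.0]
force: [3.4, -0.9, 1.5]
grip_width: 0.0136
grasp_force: 39.8
```

```bash
python3 - <<'E'
from h import *
o=get_obs();f=o["force"];print(o["tool_rot"],f@PX,f@PY,f@N,inpost(),o["wrist_torque"])
E
```

```text
[150.0547   0.0156 105.0167] -1.733268887081268 -3.3991961143339604 -0.2088264322712 [-0.0533 -0.0001  0.0525] [-0.3381 -0.1858 -0.3442]
```

{"op": "drive_tool", "data": {"rows": [0.003,0.001,0,0,0,0,-1,0.003,0,0,0,0,0,-1,0,0,0,0,0,0,-1]}}

```text
time_s: 23.05
tool_pos: [0.5108, -0.0592, 0.2557]
tool_rot: [150.1, -0.0, 105.1]
force: [1.2, -2.1, 2.2]
grip_width: 0.0135
grasp_force: 39.7
```

```bash
python3 - <<'E'
from h import *
o=get_obs();f=o["force"];print(o["tool_rot"],f@PX,f@PY,f@N,inpost(),o["wrist_torque"])
E
```

```text
[150.1344  -0.0187 105.061 ] -2.330959641482138 -1.6630751329588567 1.5519760050268843 [-0.0468 -0.0004  0.0523] [-0.3494  0.1458 -0.2537]
```

Small forces; push on to the shoulder.

{"op": "drive_tool", "data": {"rows": [0.003,0,0,0,0,0,-1,0.002,0,0,0,0,0,-1,0,0,0,0,0,0,-1]}}

```text
time_s: 23.42
tool_pos: [0.5095, -0.0543, 0.2557]
tool_rot: [150.1, -0.0, 105.1]
force: [0.4, -1.3, 1.4]
grip_width: 0.0136
grasp_force: 39.7
```

{"op": "drive_tool", "data": {"rows": [0.002,0,0,0,0,0,-1,0.002,0,0,0,0,0,-1,0,0,0,0,0,0,-1]}}

```text
time_s: 23.8
tool_pos: [0.5086, -0.0518, 0.2557]
tool_rot: [150.1, 0.1, 104.9]
force: [1.4, -6.2, 1.4]
grip_width: 0.014
grasp_force: 39.7
```

```bash
python3 - <<'E'
from h import *
o=get_obs();f=o["force"];print(o["tool_rot"],f@PX,f@PY,f@N,inpost(),o["wrist_torque"])
E
```

```text
[150.0988   0.0789 104.932 ] -6.299791747807802 -0.4545691936102224 1.323859189240216 [-0.0396 -0.0003  0.0524] [-1.133   0.2689 -0.6396]
```

{"op": "drive_tool", "data": {"rows": [0.002,0,0,0,0,0,-1,0.001,0,0,0,0,0,-1,0,0,0,0,0,0,-1]}}

```text
time_s: 24.18
tool_pos: [0.5082, -0.0511, 0.2558]
tool_rot: [150.0, 0.2, 104.7]
force: [3.3, -9.8, -0.8]
grip_width: 0.0139
grasp_force: 39.7
```

```bash
python3 - <<'E'
from h import *
o=get_obs();f=o["force"];print(o["tool_rot"],f@PX,f@PY,f@N,inpost(),o["wrist_torque"])
E
```

```text
[150.0319   0.2338 104.737 ] -10.352622011936951 -0.11413305153464817 -1.0208996817866935 [-0.0394 -0.0004  0.0527] [-2.2266  0.1877 -1.2684]
```

{"op": "drive_tool", "data": {"rows": [-0.002,0,0,0,0,0,-1,0,0,0,0,0,0,-0.2,0,0,0,0,0,0,-0.2,0,0,0,0,0,0,-0.2]}}

```text
time_s: 24.68
tool_pos: [0.5081, -0.0489, 0.2555]
tool_rot: [150.2, -0.0, 105.1]
force: [-0.1, -0.5, 0.1]
grip_width: 0.0323
grasp_force: 0.0
```

{"op": "drive_tool", "data": {"rows": [0,0,-0.02,0,0,0,-0.2,0,0,-0.03,0,0,0,-0.2,0,0,-0.03,0,0,0,-1,0,0,0,0,0,0,-1,0,0,0,0,0,0,-1]}}

```text
time_s: 25.3
tool_pos: [0.4698, -0.0597, 0.3246]
tool_rot: [150.1, -0.0, 105.1]
force: [-0.3, -0.3, -0.3]
grip_width: 0.0124
grasp_force: 0.0
```

```bash
python3 - <<'E'
from h import *
o=get_obs();print(o["time_s"],o["qpos"],o["tool_rot"],o["grip_width"],o["force"],inpost())
s=Cam("side");t=Cam("top")
cv2.imwrite("pics/rel.png",np.hstack([crop(s.im,225,140,80,100,5),crop(t.im,235,190,80,100,5)]))
for n,v in(("handle",(-.041,0,.0494)),("tip",(.021,0,.0494)),("bar",(-.0059,0,.091)),("barU",(-.0059,-.019,.091)),("barD",(-.0059,.019,.091))):
    p=SEAT+v[0]*PX+v[1]*PY+v[2]*N;print(n,(s.proj(p)-[225,140])*5,(t.proj(p)-[235,190])*5+[400,0])
for c in(t,s):
    h=cv2.cvtColor(c.im,cv2.COLOR_BGR2HSV);m=((h[...,0]>12)&(h[...,0]<30)&(h[...,1]>110)&(h[...,2]>60)).astype(np.uint8);print([b for b in blobs(m,4) if 240<b[1]<300])
    print([b for b in blobs(red(c.im),4) if 240<b[1]<300])
E
```

```text
25.3 [-32.5282 -13.6058  37.2395 126.1025  -3.5792  36.7599  23.3711] [150.1388  -0.0301 105.064 ] 0.012404801480430596 [-0.3417 -0.344  -0.3022] [-0.0367 -0.0004  0.1319]
handle [251.1795 291.0504] [621.1737 159.2564]
tip [152.6252 239.1694] [502.7541 193.2039]
bar [163.7879 226.2279] [563.2946 213.3176]
barU [185.76  192.785] [553.4489 179.5665]
barD [141.6824 259.874 ] [573.0244 246.671 ]
[(np.int32(8), np.float64(295.38), np.float64(230.75), np.int32(294), np.int32(229), np.int32(4), np.int32(4)), (np.int32(7), np.float64(267.86), np.float64(238.29), np.int32(267), np.int32(237), np.int32(3), np.int32(3)), (np.int32(12), np.float64(285.25), np.float64(247.83), np.int32(281), np.int32(247), np.int32(9), np.int32(4))]
[(np.int32(56), np.float64(273.3), np.float64(157.12), np.int32(270), np.int32(153), np.int32(8), np.int32(9)), (np.int32(106), np.float64(285.33), np.float64(158.0), np.int32(281), np.int32(153), np.int32(10), np.int32(11)), (np.int32(317), np.float64(258.96), np.float64(218.0), np.int32(250), np.int32(205), np.int32(20), np.int32(34))]
[]
[(np.int32(116), np.float64(274.81), np.float64(194.15), np.int32(270), np.int32(183), np.int32(12), np.int32(21)), (np.int32(30), np.float64(266.33), np.float64(187.5), np.int32(263), np.int32(184), np.int32(8), np.int32(8)), (np.int32(75), np.float64(255.16), np.float64(201.37), np.int32(249), np.int32(195), np.int32(15), np.int32(13))]
```

View pics/rel.png

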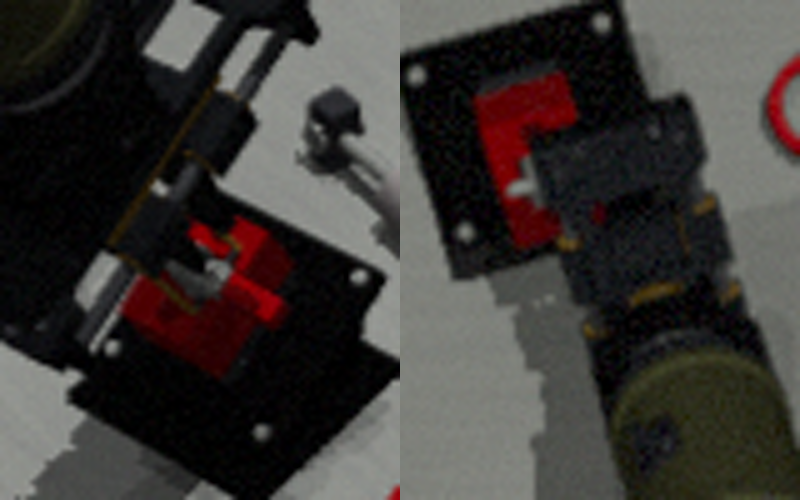

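{"op": "drive_tool", "data": {"rows": [0,0,0,0,0,0.1745,-1,0,0,0,0,0,0.1745,-1,0,0,0,0,0,0.1745,-1,0,0,0,0,0,0.1745,-1,0,0,0,0,0,0.1745,-1]}}

```text
time_s: 26.02
tool_pos: [0.47, -0.0598, 0.3238]
tool_rot: [160.0, -22.5, 58.7]
force: [0.3, -0.5, -0.5]
grip_width: 0.0006
grasp_force: 0.0
```

{"op": "drive_tool", "data": {"rows": [0,0,0,0,0,0.1745,-1,0,0,0,0,0,0.1745,-1,0,0,0,0,0,0.1745,-1,0,0,0,0,0,0.1745,-1,0,0,0,0,0,0,-1]}}

```text
time_s: 26.65
tool_pos: [0.4699, -0.06, 0.324]
tool_rot: [179.9, -29.8, 15.2]
force: [0.5, -0.3, -0.3]
grip_width: 0.0004
grasp_force: 0.0
```

{"op": "drive_tool", "data": {"rows": [0,0,0,0,0,0,-1,0,0,0,0,0,0,-1]}}

```text
time_s: 26.9
tool_pos: [0.47, -0.06, 0.3249]
tool_rot: [179.9, -29.9, 15.2]
force: [0.5, 0.2, 0.7]
grip_width: 0.0004
grasp_force: 0.0
```

```bash
cat >> h.py <<'E'
def pr(x,y,z): # rotated tool: x=-PY,y=-PX,z=-N
    T=pt(x,y,z);T[:3,:3]=np.c_[-PY,-PX,-N];return T
E
python3 - <<'E'
from h import *
o=get_obs();print(o["time_s"],o["qpos"],o["tool_rot"],o["grip_width"],o["force"],inpost())
plan(pr(-.036,0,.1042),n=2)
t=Cam("top");im=crop(t.im,240,205,50,45,8);h=cv2.cvtColor(im,cv2.COLOR_BGR2HSV)
m=((h[...,0]>12)&(h[...,0]<30)&(h[...,1]>110)&(h[...,2]>60)).astype(np.uint8)
for b in blobs(m,60):print(b[0],(b[1]+.5)/8-.5+240,(b[2]+.5)/8-.5+205,b[3]/8+240,b[4]/8+205,b[5]/8,b[6]/8)
for v in((-.006,0),(-.006,-.019),(-.006,.019)):print(t.proj(SEAT+v[0]*PX+v[1]*PY+.091*N))
E
```

```text
26.9 [-16.6655 -10.8967  23.1696 125.6682 -11.0015  37.01   -60.4874] [179.9459 -29.8651  15.1543] 0.0004399643667559142 [0.4988 0.2437 0.7066] [-0.0371 -0.0006  0.1321]
 2 rows of [-0.00048, -0.0006, 0.01395, -0.00021, 0.0012, 0.00117]
2144 267.85875 226.5625 266.5 217.25 3.875 19.25
498 271.60375 232.30625 270.75 229.875 2.5 5.75
78 268.07 239.59625 268.0 239.25 1.5 1.875
280 287.8 240.09375 286.75 239.625 3.25 2.0
108 269.1125 242.07375 269.125 241.25 1.0 2.375
95 270.7925 245.305 270.625 245.125 1.375 1.375
[267.6982 232.6522]
[265.7293 225.902 ]
[269.6439 239.323 ]
```

{"op": "drive_tool", "data": {"rows": [-0.0005,-0.0006,0.014,0,0.0012,0.0012,-1,-0.0005,-0.0006,0.014,0,0.0012,0.0012,-1,0,0,0,0,0,0,-1,0,0,0,0,0,0,-1]}}

```text
time_s: 27.45
tool_pos: [0.4823, -0.0555, 0.3001]
tool_rot: [-179.9, -30.0, 14.9]
force: [-0.2, -0.7, -0.2]
grip_width: 0.0002
grasp_force: 0.0
```

```bash
python3 - <<'E'
from h import *
o=get_obs();f=o["force"];print(o["tool_rot"],f@PX,f@PY,f@N,inpost());plan(pr(-.026,0,.1042),n=1)
E
```

```text
[-179.9357  -29.9916   14.8971] -0.6500437258336156 0.43739663233384335 -0.000582212602464027 [-0.036   0.0001  0.104 ]
 1 rows of [1e-05, -0.01003, -0.00016, -0.00024, 0.00019, -0.00155]
```

{"op": "drive_tool", "data": {"rows": [0,-0.007,0,0,0,0,-1,0,-0.006,0.001,0,0,0,-1,0,-0.004,0.002,0,0,0,-1,0,-0.004,0.002,0,0,0,-1,0,0,0,0,0,0,-1]}}

```text
time_s: 28.08
tool_pos: [0.4792, -0.0343, 0.296]
tool_rot: [-179.9, -30.0, 14.9]
force: [0.0, -0.8, 0.9]
grip_width: 0.0007
grasp_force: 0.2
```

```bash
cat >> h.py <<'E'
def brass():
    t=Cam("top");im=crop(t.im,235,205,60,50,8);h=cv2.cvtColor(im,cv2.COLOR_BGR2HSV)
    m=((h[...,0]>12)&(h[...,0]<30)&(h[...,1]>110)&(h[...,2]>60)).astype(np.uint8)
    for b in blobs(m,90):print(b[0],(b[1]+.5)/8-.5+235,(b[2]+.5)/8-.5+205,"box",b[3]/8+235,b[4]/8+205,b[5]/8,b[6]/8)
    for a in(0,.2,.4,.6,1.0,1.31):
        q=np.radians(75)-a;x=-.017+.043*np.cos(q);z=.0494+.043*np.sin(q);print(a,[t.proj(SEAT+x*PX+y*PY+z*N).round(1) for y in(-.019,0,.019)])
E
python3 - <<'E'
from h import *
o=get_obs();f=o["force"];print(o["tool_rot"],f@PX,f@PY,f@N,inpost());brass()
E
```

```text
[-179.9359  -30.0228   14.9187] -0.803060529737915 -0.28195250183649634 0.9136442656893999 [-0.0147 -0.0001  0.0992]
1420 266.68 223.41 box 265.125 217.25 4.75 13.5
113 285.70875 229.89375 box 285.625 228.875 1.125 2.75
413 283.29875 234.86375 box 280.625 234.125 6.125 2.5
208 278.26375 236.4375 box 277.5 236.125 2.5 1.625
153 275.44 237.20375 box 274.75 236.875 2.375 1.625
175 293.56125 249.48624999999998 box 292.75 249.25 2.25 1.5
0 [array([265.7, 225.9]), array([267.6, 232.7]), array([269.6, 239.3])]
0.2 [array([262.4, 226.3]), array([264.4, 233. ]), array([266.3, 239.7])]
0.4 [array([259.3, 226.4]), array([261.3, 233.1]), array([263.3, 239.7])]
0.6 [array([256.7, 226.1]), array([258.7, 232.7]), array([260.6, 239.4])]
1.0 [array([252.9, 224.5]), array([254.9, 231.1]), array([256.9, 237.7])]
1.31 [array([251.6, 222.6]), array([253.6, 229.2]), array([255.6, 235.7])]
```

{"op": "drive_tool", "data": {"rows": [0,-0.0035,0.002,0,0,0,-1,0,-0.0035,0.0025,0,0,0,-1,0,-0.003,0.0025,0,0,0,-1,0,-0.003,0.003,0,0,0,-1,0,0,0,0,0,0,-1]}}

```text
time_s: 28.75
tool_pos: [0.4807, -0.0203, 0.2871]
tool_rot: [-179.9, -30.0, 14.9]
force: [-0.6, 0.3, -0.3]
grip_width: 0.0005
grasp_force: 0.0
```

```bash
python3 - <<'E'
from h import *
o=get_obs();f=o["force"];print(o["tool_rot"],f@PX,f@PY,f@N,inpost());brass()
E
```

```text
[-179.9223  -29.985    14.9213] 0.4606397995601852 0.5421709596059113 -0.007959888021990647 [-0.0015  0.0001  0.089 ]
1923 263.35 222.82875 box 258.875 217.25 11.0 13.375
121 279.75625 230.07999999999998 box 279.5 229.25 1.625 2.625
382 276.72375 234.79500000000002 box 274.25 234.125 5.75 2.375
248 271.15250000000003 236.44625 box 269.625 236.125 3.75 1.625
629 289.29875 248.75125 box 286.5 247.875 6.375 2.625
0 [array([265.7, 225.9]), array([267.6, 232.7]), array([269.6, 239.3])]
0.2 [array([262.4, 226.3]), array([264.4, 233. ]), array([266.3, 239.7])]
0.4 [array([259.3, 226.4]), array([261.3, 233.1]), array([263.3, 239.7])]
0.6 [array([256.7, 226.1]), array([258.7, 232.7]), array([260.6, 239.4])]
1.0 [array([252.9, 224.5]), array([254.9, 231.1]), array([256.9, 237.7])]
1.31 [array([251.6, 222.6]), array([253.6, 229.2]), array([255.6, 235.7])]
```

{"op": "drive_tool", "data": {"rows": [0,-0.003,0.002,0,0,0,-1,0,-0.003,0.0015,0,0,0,-1,0,-0.003,0.001,0,0,0,-1,0,0,0,0,0,0,-1]}}

```text
time_s: 29.3
tool_pos: [0.4806, -0.0111, 0.2835]
tool_rot: [-179.9, -30.0, 14.9]
force: [-0.4, -0.2, -0.1]
grip_width: 0.0006
grasp_force: 0.0
```

```bash
python3 - <<'E'
from h import *
o=get_obs();f=o["force"];print(o["tool_rot"],f@PX,f@PY,f@N,inpost());brass()
E
```

```text
[-179.9283  -30.0205   14.9198] -0.12175015020226203 0.41063299107426854 0.1521076389537122 [ 0.0074 -0.0002  0.0848]
3768 258.43125 221.48250000000002 box 251.5 216.875 18.625 14.375
164 275.22375 234.4 box 274.5 234.125 2.25 1.5
211 268.02375 236.31 box 267.0 236.0 2.875 1.5
698 284.78 249.0325 box 281.5 248.125 7.25 3.0
0 [array([265.7, 225.9]), array([267.6, 232.7]), array([269.6, 239.3])]
0.2 [array([262.4, 226.3]), array([264.4, 233. ]), array([266.3, 239.7])]
0.4 [array([259.3, 226.4]), array([261.3, 233.1]), array([263.3, 239.7])]
0.6 [array([256.7, 226.1]), array([258.7, 232.7]), array([260.6, 239.4])]
1.0 [array([252.9, 224.5]), array([254.9, 231.1]), array([256.9, 237.7])]
1.31 [array([251.6, 222.6]), array([253.6, 229.2]), array([255.6, 235.7])]
```

{"op": "drive_tool", "data": {"rows": [0,0,-0.015,0,0,0,-1,0,0,-0.03,0,0,0,-1,0,0,0,0,-0.1745,0,-1,0,0,0,0,-0.1745,0,-1,0,0,0,0,-0.1745,0,-1]}}

```text
time_s: 29.98
tool_pos: [0.4587, -0.0179, 0.3244]
tool_rot: [-180.0, 0.1, 14.8]
force: [0.5, -0.1, -0.1]
grip_width: 0.0005
grasp_force: 0.0
```

{"op": "drive_tool", "data": {"rows": [0,0,-0.03,0,0,0,-1,0,0,0,0,0,0,-1,0,0,0,0,0,0,-1]}}

```text
time_s: 30.35
tool_pos: [0.4584, -0.0177, 0.3527]
tool_rot: [-179.9, -0.1, 14.9]
force: [0.1, -0.7, 0.8]
grip_width: 0.0005
grasp_force: 0.0
```

```bash
python3 - <<'E'
from h import *
o=get_obs();print(o["time_s"],o["qpos"],o["tool_pos"],o["tool_rot"]);brass()
s=Cam("side");t=Cam("top");
for c,b in((s,(225,150,80,80)),(t,(235,195,60,60))):
    im=crop(c.im,*b,8);h=cv2.cvtColor(im,cv2.COLOR_BGR2HSV)
    m=((h[...,0]>12)&(h[...,0]<30)&(h[...,1]>110)&(h[...,2]>60)).astype(np.uint8)
    print("brass",[(q[0],*np.round([q[3]/8+b[0],q[4]/8+b[1],q[5]/8,q[6]/8],1)) for q in blobs(m,60)])
    for a in(.9,1.1,1.31):
        q=np.radians(75)-a;x=-.017+.043*np.cos(q);z=.0494+.043*np.sin(q);print(a,[c.proj(SEAT+x*PX+y*PY+z*N).round(1) for y in(-.019,0,.019)])
    r=red(im);print("red",[(q[0],*np.round([(q[1])/8+b[0],q[2]/8+b[1]],1),*np.round([q[3]/8+b[0],q[4]/8+b[1],q[5]/8,q[6]/8],1)) for q in blobs(r,150)])
    print("handle",c.proj(SEAT-.041*PX+.0494*N).round(1),"ends",c.proj(SEAT-.057*PX+.0494*N).round(1),c.proj(SEAT-.025*PX+.0494*N).round(1))
    # brightest column profile around closed bar, centre segment
E
```

```text
30.35 [-16.8553  -3.5759  15.2734 113.6331   0.9308  69.7527 -77.0459] [ 0.4584 -0.0177  0.3527] [-179.949    -0.0805   14.8855]
6890 260.29875 226.51 box 251.5 216.75 21.5 19.75
0 [array([265.7, 225.9]), array([267.6, 232.7]), array([269.6, 239.3])]
0.2 [array([262.4, 226.3]), array([264.4, 233. ]), array([266.3, 239.7])]
0.4 [array([259.3, 226.4]), array([261.3, 233.1]), array([263.3, 239.7])]
0.6 [array([256.7, 226.1]), array([258.7, 232.7]), array([260.6, 239.4])]
1.0 [array([252.9, 224.5]), array([254.9, 231.1]), array([256.9, 237.7])]
1.31 [array([251.6, 222.6]), array([253.6, 229.2]), array([255.6, 235.7])]
brass [(np.int32(107), np.float64(239.0), np.float64(165.9), np.float64(1.6), np.float64(1.5)), (np.int32(1134), np.float64(261.6), np.float64(182.9), np.float64(11.5), np.float64(7.6)), (np.int32(2086), np.float64(249.9), np.float64(189.0), np.float64(14.6), np.float64(14.1)), (np.int32(638), np.float64(229.8), np.float64(191.9), np.float64(4.1), np.float64(3.8))]
0.9 [array([256.7, 178.3]), array([252.5, 184.7]), array([248.2, 191.2])]
1.1 [array([257.1, 179.3]), array([2
[... 1266 characters left out ...]
[(np.int32(14925), np.float64(260.6), np.float64(212.8), np.float64(249.9), np.float64(204.5), np.float64(22.5), np.float64(16.1)), (np.int32(5286), np.float64(280.2), np.float64(222.0), np.float64(273.4), np.float64(217.5), np.float64(13.6), np.float64(9.2)), (np.int32(2324), np.float64(257.6), np.float64(228.3), np.float64(254.4), np.float64(222.5), np.float64(8.0), np.float64(11.1)), (np.int32(4679), np.float64(267.7), np.float64(235.1), np.float64(257.5), np.float64(228.2), np.float64(19.0), np.float64(11.6)), (np.int32(166), np.float64(269.7), np.float64(229.8), np.float64(268.0), np.float64(229.1), np.float64(3.1), np.float64(1.6))]
handle [279.2 221.9] ends [285.3 220.1] [273.1 223.6]
```

```bash
python3 - <<'E'
from h import *
W=pr(-.09,0,.115);plan(W,n=4);plan(pr(-.09,0,.0580),T0=W,n=2)
E
```

```text
4 rows of [-0.0001, 0.02424, 0.01088, -0.00021, 0.13095, -0.00049]
 2 rows of [0.0, -0.0, 0.0285, 0.0, 0.0, -0.0]
```

{"op": "drive_tool", "data": {"rows": [0,0.0242,0.0109,0,0.131,0,-1,0,0.0242,0.0109,0,0.131,0,-1,0,0.0242,0.0109,0,0.131,0,-1,0,0.0242,0.0109,0,0.131,0,-1,0,0,0,0,0,0,-1]}}

```text
time_s: 31.12
tool_pos: [0.4907, -0.1106, 0.3086]
tool_rot: [-179.8, -29.9, 14.6]
force: [-0.6, 1.0, 0.2]
grip_width: 0.0005
grasp_force: 0.0
```

{"op": "drive_tool", "data": {"rows": [0,0,0,0,0,0,-1,0,0,0,0,0,0,-1]}}

```text
time_s: 31.38
tool_pos: [0.4922, -0.1076, 0.3105]
tool_rot: [-179.9, -30.0, 15.0]
force: [0.1, 0.4, 0.3]
grip_width: 0.0004
grasp_force: 0.0
```

```bash
python3 - <<'E'
from h import *
o=get_obs();print(o["time_s"],o["qpos"],inpost());plan(pr(-.09,0,.058),n=2)
E
```

```text
31.375 [-12.9393  -5.0531  26.6321 122.8137 -20.1582  36.7816 -47.2805] [-0.0887 -0.0018  0.115 ]
 2 rows of [-0.00086, 0.00059, 0.0285, -0.00064, -0.00026, 0.0001]
```

{"op": "drive_tool", "data": {"rows": [-0.0009,0.0006,0.0285,0,0,0,-1,-0.0009,0.0006,0.0285,0,0,0,-1,0,-0.005,0,0,0,0,-1,0,-0.005,0,0,0,0,-1,0,0,0,0,0,0,-1]}}

```text
time_s: 32.0
tool_pos: [0.5158, -0.0926, 0.2612]
tool_rot: [-179.9, -30.2, 15.0]
force: [0.6, 0.1, 0.2]
grip_width: 0.0005
grasp_force: 0.0
```

{"op": "drive_tool", "data": {"rows": [0,-0.003,0,0,0,0,-1,0,-0.003,0,0,0,0,-1,0,0,0,0,0,0,-1]}}

```text
time_s: 32.38
tool_pos: [0.5141, -0.0871, 0.2601]
tool_rot: [-179.9, -30.1, 14.9]
force: [0.0, -0.1, 0.5]
grip_width: 0.0
grasp_force: 0.0
```

```bash
python3 - <<'E'
from h import *
o=get_obs();f=o["force"];print(o["time_s"],f@PX,f@PY,f@N,inpost())
E
```

```text
32.375 -0.06316206045701792 -0.2572674304827535 0.3996831132018777 [-0.0747  0.0003  0.0582]
```

{"op": "drive_tool", "data": {"rows": [0,-0.003,0,0,0,0,-1,0,-0.002,0,0,0,0,-1,0,0,0,0,0,0,-1]}}

```text
time_s: 32.75
tool_pos: [0.5129, -0.0823, 0.2599]
tool_rot: [-179.9, -30.1, 14.9]
force: [1.0, -0.3, 0.0]
grip_width: 0.0004
grasp_force: 0.0
```

{"op": "drive_tool", "data": {"rows": [0,-0.002,0,0,0,0,-1,0,0,0,0,0,0,-1]}}

```text
time_s: 33.0
tool_pos: [0.5124, -0.0805, 0.2599]
tool_rot: [-179.9, -30.1, 14.9]
force: [-0.5, 0.1, -0.6]
grip_width: 0.0007
grasp_force: 0.0
```

{"op": "drive_tool", "data": {"rows": [0,-0.002,0,0,0,0,-1,0,0,0,0,0,0,-1]}}

```text
time_s: 33.25
tool_pos: [0.5121, -0.0791, 0.2603]
tool_rot: [-180.0, -30.1, 14.9]
force: [0.4, -1.8, -0.5]
grip_width: 0.0004
grasp_force: 0.9
```

```bash
python3 - <<'E'
from h import *
o=get_obs();f=o["force"];print(o["time_s"],f@PX,f@PY,f@N,inpost());brass()
E
```

```text
33.25 -1.8263136164522449 0.30064028846291047 -0.3485853619105693 [-0.0667  0.      0.0582]
3845 258.54875 221.385 box 251.5 216.875 18.625 13.5
146 277.0175 223.005 box 276.875 221.625 1.25 3.375
108 267.84125 231.405 box 267.375 231.375 2.125 1.125
0 [array([265.7, 225.9]), array([267.6, 232.7]), array([269.6, 239.3])]
0.2 [array([262.4, 226.3]), array([264.4, 233. ]), array([266.3, 239.7])]
0.4 [array([259.3, 226.4]), array([261.3, 233.1]), array([263.3, 239.7])]
0.6 [array([256.7, 226.1]), array([258.7, 232.7]), array([260.6, 239.4])]
1.0 [array([252.9, 224.5]), array([254.9, 231.1]), array([256.9, 237.7])]
1.31 [array([251.6, 222.6]), array([253.6, 229.2]), array([255.6, 235.7])]
```

Contact begins; push on in small steps to see whether it yields.

{"op": "drive_tool", "data": {"rows": [0,-0.0015,0,0,0,0,-1,0,0,0,0,0,0,-1]}}

```text
time_s: 33.55
tool_pos: [0.512, -0.0786, 0.2606]
tool_rot: [179.9, -30.2, 14.8]
force: [1.3, -5.0, 0.5]
grip_width: 0.0003
grasp_force: 2.5
```

{"op": "drive_tool", "data": {"rows": [0,-0.0015,0,0,0,0,-1,0,0,0,0,0,0,-1]}}

```text
time_s: 33.8
tool_pos: [0.5119, -0.0781, 0.2609]
tool_rot: [179.8, -30.2, 14.8]
force: [2.5, -7.7, 0.3]
grip_width: 0.0005
grasp_force: 3.7
```

```bash
python3 - <<'E'
from h import *
o=get_obs();f=o["force"];print(o["time_s"],f@PX,f@PY,f@N,inpost());brass()
E
```

```text
33.8 -8.08679119524476 -0.49667514226231335 0.10771319078511858 [-0.0663 -0.0007  0.0588]
3817 258.46375 221.385 box 251.375 217.0 18.625 13.25
93 276.96 223.135 box 276.625 222.5 1.375 2.375
106 269.52750000000003 230.8525 box 267.875 230.125 3.5 2.0
0 [array([265.7, 225.9]), array([267.6, 232.7]), array([269.6, 239.3])]
0.2 [array([262.4, 226.3]), array([264.4, 233. ]), array([266.3, 239.7])]
0.4 [array([259.3, 226.4]), array([261.3, 233.1]), array([263.3, 239.7])]
0.6 [array([256.7, 226.1]), array([258.7, 232.7]), array([260.6, 239.4])]
1.0 [array([252.9, 224.5]), array([254.9, 231.1]), array([256.9, 237.7])]
1.31 [array([251.6, 222.6]), array([253.6, 229.2]), array([255.6, 235.7])]
```

{"op": "drive_tool", "data": {"rows": [0,0.008,0,0,0,0,-1,0,0.015,0,0,0,0,-1,0,0.01,-0.03,0,0,0,-1,0,0.01,-0.03,0,0,0,-1,0,0.02,-0.01,0,-0.1,0,-1]}}

```text
time_s: 34.48
tool_pos: [0.4925, -0.1455, 0.3216]
tool_rot: [-179.8, -24.3, 14.9]
force: [0.2, -0.4, 0.3]
grip_width: 0.0005
grasp_force: 0.0
```

{"op": "drive_tool", "data": {"rows": [0,0.03,-0.01,0,-0.15,0,-1,0,0.03,-0.01,0,-0.15,0,-1,0,0,0,0,0,0,-1,0,0,0,0,0,0,-1,0,0,0,0,0,0,-1]}}

```text
time_s: 35.1
tool_pos: [0.5019, -0.2043, 0.3385]
tool_rot: [-179.8, -7.1, 15.0]
force: [-0.5, -0.2, -0.2]
grip_width: 0.0002
grasp_force: 0.0
```

```bash
python3 - <<'E'
from h import *
o=get_obs();print(o["time_s"],o["qpos"],o["tool_pos"],o["force"]);brass()
s=Cam("side");t=Cam("top")
for c in(t,s):print([tuple(np.round(b,1)) for b in blobs(red(c.im),12) if 240<b[1]<330])
for c,b in((s,(235,165,60,60)),(t,(240,205,50,50))):
    im=crop(c.im,*b,8);h=cv2.cvtColor(im,cv2.COLOR_BGR2HSV)
    m=((h[...,0]>12)&(h[...,0]<30)&(h[...,1]>110)&(h[...,2]>60)).astype(np.uint8)
    print("brass",[(q[0],*np.round([q[3]/8+b[0],q[4]/8+b[1],q[5]/8,q[6]/8],1)) for q in blobs(m,60)])
E
```

```text
35.1 [ -9.2148   5.758   32.0205 107.1163  -8.4731  62.659  -48.9328] [ 0.5019 -0.2043  0.3385] [-0.4547 -0.1912 -0.1931]
7315 260.29375 226.72 box 251.375 216.75 21.75 20.5
0 [array([265.7, 225.9]), array([267.6, 232.7]), array([269.6, 239.3])]
0.2 [array([262.4, 226.3]), array([264.4, 233. ]), array([266.3, 239.7])]
0.4 [array([259.3, 226.4]), array([261.3, 233.1]), array([263.3, 239.7])]
0.6 [array([256.7, 226.1]), array([258.7, 232.7]), array([260.6, 239.4])]
1.0 [array([252.9, 224.5]), array([254.9, 231.1]), array([256.9, 237.7])]
1.31 [array([251.6, 222.6]), array([253.6, 229.2]), array([255.6, 235.7])]
[(np.float64(57.0), np.float64(273.4), np.float64(157.1), np.float64(270.0), np.float64(153.0), np.float64(8.0), np.float64(9.0)), (np.float64(107.0), np.float64(285.4), np.float64(158.0), np.float64(281.0), np.float64(153.0), np.float64(10.0), np.float64(11.0)), (np.float64(169.0), np.float64(319.3), np.float64(210.5), np.float64(309.0), np.float64(200.0), np.float64(22.0), np.float64(22.0)), (np.float64(236.0), np.float64(260.2), np.float64(212.5), np.float64(250.0), np.float6
[... 460 characters left out ...]
np.float64(258.2), np.float64(231.2), np.float64(256.0), np.float64(230.0), np.float64(6.0), np.float64(4.0))]
[(np.float64(42.0), np.float64(325.6), np.float64(186.8), np.float64(322.0), np.float64(184.0), np.float64(8.0), np.float64(7.0)), (np.float64(27.0), np.float64(263.3), np.float64(204.9), np.float64(259.0), np.float64(203.0), np.float64(9.0), np.float64(5.0)), (np.float64(90.0), np.float64(308.9), np.float64(246.4), np.float64(302.0), np.float64(236.0), np.float64(20.0), np.float64(17.0))]
brass [(np.int32(5618), np.float64(235.0), np.float64(174.5), np.float64(6.5), np.float64(20.4))]
brass [(np.int32(7350), np.float64(251.5), np.float64(216.8), np.float64(21.5), np.float64(20.4))]
```

```bash
python3 -c "
from cell import *
print(sign_off())"
```

```text
the job is handed in; nothing more can be done
None
```

I handed the job in at about 35 s: the block is seated on the studs, the hitch pin is pushed home to its shoulder with the loop up, and the loop has snapped shut over the post. The plain pin, bottle, collar and shock were not touched. I judged full closure of the loop from the bar's position in the camera images, without pressing it to check, and one fingertip contact peaked at 68 N while picking up the block.

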